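# Sort the cold packs of a returned cool box

## Robot

A 7-joint arm with a two-finger parallel gripper is mounted at the origin on the work surface. World frame = base frame: x ahead of the robot, y to its left, z up, the work surface at z = 0. Lengths are in m, angles in degrees, forces in N, time in s.
With the tool pointing down it reaches from about 0.425 to 1.025 m from the base axis. Payload 3.6 kg.
Tool frame: the origin (TCP) lies at the very end of the fingers, on their centre line; the grasp point (between the pads) lies 19 mm behind it (r.grip_depth is the distance from the TCP to the grasp point, in m); z points along the fingers, y is the line along which they close (so a half turn about z gives the same grasp; the last joint's range is limited). The gripper opens to 85 mm and grips with 20 to 120 N. Pads are 22 mm wide; open, the fingers measure 114 mm over their backs; the gripper's body (76 mm by 85 mm) begins 54 mm behind the grasp point. The pads swing forward as they close: fully open they stand 13 mm farther back than shut.
Start: joints at [57.783, 33.873, 2.773, 92.16, -1.908, 54.013, -1.931], TCP at [0.328, -0.647, 0.231] pointing down, gripper open.
Joint ranges: [-153.93, 153.93], [-27.13, 128.08], [-72.61, 78.16], [10.71, 143.7], [-87.88, 267.88], [4.46, 118.87], [-176.78, 176.78]. Speed limits (degrees/s): [147.25, 147.25, 180, 180, 180, 180, 180].

## Interface

Orientations are given as [roll, pitch, yaw] about the fixed x, y, z axes, in that order (R = Rz(yaw) Ry(pitch) Rx(roll)).
In Python, from station import telemetry, vision, workorder, r gives the robot as it stands.
- The arm moves only by the tool drive_tool, never from a script. Its argument "moves" is a list of rows, each a list of 7 numbers: the opening, from -1 (shut) to 1 (fully open), then the shift along the tool's x, y, z in units of 20 mm (1.0 is 20 mm), then the turn, a rotation vector about the tool's x, y, z in units of 6 degrees (1.0 is 6 degrees). In form: [[claw, tx, ty, tz, rx, ry, rz], ...]. A call has 1 to 5 rows; each row shifts and turns the commanded pose from where the row before left it, along the tool's axes as they then stand; what a row does not reach is not made up. A row lasts 1/8 s, in which the tool goes at most 62.5 mm and 10.7 degrees, less where a joint would pass 70% of its speed; a pose out of reach is approached as far as the arm can. A call with a number of a shift or a turn outside -1 to 1 is refused whole. A call with a gripper value outside its range is refused whole. The fingers move at their own pace and stop on an object; "newtons" is the grip in N (left out, the last holds). Time passes only in rows, so rows that do not move let the fingers close. It gives the time, the measured TCP pose, the force, the opening and the grip force at its end, in the units of the state.
- telemetry.sense(): the state, without advancing time (a new reading comes with each control period).
- vision.camera(name): name is "scene" or "top"; returns a dict with "pixels" (480x640x3 uint8, red, green, blue), "intrinsics" (3x3 intrinsics, pixels), "distortion" ([k1, k2, p1, p2, k3] as OpenCV has them; the pictures are not rectified), "world_from_camera" (4x4, takes a point from camera to world coordinates). Camera axes: x right, y down, z forward; pixel columns grow to the right and rows downward; lengths in m; the calibration is good to about 2 mm. A picture is of the moment at which its call begins. There is no depth.
- workorder.sign_off(): hands the job in; it is judged then, once.
The state is a dict: "time_s": time; "q": joint angles; "joint_vel": joint speeds; "joint_torque": joint torques, N m; "eef_pos": TCP position; "tcp_rot": TCP orientation; "wrist_force": force on the tool from outside, world axes, zero at the start; "wrist_torque": the same for the moment, N m; "gripper_width": finger opening in m; "grip_force": force on a finger pad.
Only numpy, scipy, OpenCV 4.12 (cv2) and the standard library are available. Lean on these libraries where they do the work, as an engineer would, in place of code of your own. Each camera call takes 0.05 s, during which the arm holds its last target. There are 200 camera calls.

## Task

A hired cool box has come back to the shop: raise its lid to vertical, lift it up off its hinge pins and stand it fully down in the slot of the lid stand, handle up. Then take out every cold pack, feel by its weight whether it is still filled or has drained, and put filled packs in the white wire basket and drained ones in the black waste tub, each flat on the floor of its container with the grip up. Leave the other things on the counter where they are.

Things in the scene. Friction and masses are not known exactly. Their poses are not given: they have to be found in the camera images.
- coolbox: small white cool box, fixed: outside 165 (its x) x 296 (its y) x 90 high, walls and floor 12 thick. Origin: centre of its underside; x points to its hinge side, away from the robot. Holds the cold packs, in a row along y (sizes in mm)
- pin_axis (a point): middle of the hinge axis of the cool box (axes as the box): two steel pins of 10 dia lie along this y axis, centred 90 to either side, each 46 long between two small steel cheeks. The axis runs 24 behind the box's rear wall, 99 above the table (sizes in mm)
- lid_bar (a point): centre of the lid's steel handle bar (12 dia, free length about 110, along the lid's y), which stands 38 clear (centre to edge) in front of the lid's front edge. Axes of the lid: with the lid shut x points from the handle to the hinge, z up; with the lid vertical on its pins x points down. The bar lies 227 from the hinge axis, in the lid's mid-plane (sizes in mm)
- lid_mid (a point): centre of the white lid: a slab 180 (x) x 296 (y) x 18, loose, 350 g, axes as lid_bar. At its hinge edge two forks (36 wide, 25 thick, centred 90 either side of the middle) reach 22 past the edge and straddle the pins, 13 between prongs, open away from the handle. The lid swings on the pins, falls if let go, and once vertical lifts straight up off them (27 clears them) (sizes in mm)
- lid: the lid again; origin on its hinge axis (in the forks' slots), midway along y
- stand: dark steel stand for the lid, fixed: base 100 x 100 x 30 high, on which two cheeks form an upright slot along its x, 26 wide, 100 long, flared above to about 55; cheeks 98 high in all. Origin: centre of its underside (sizes in mm)
- slot (a point): middle of the slot's floor, 30 above the table, axes as the stand. The lid stands here on its hinge edge, handle up, its y along the stand's x, the forks hanging beyond the ends of the slot; its bar is then 248 above the table (sizes in mm)
- basket: white wire freezer basket with 50 high sides, fixed: outside 162 (its x) x 202 (its y), inside 150 x 190, floor 6 thick. Origin: centre of its underside (sizes in mm)
- tub: black solid waste tub with a thick rim, 65 high, fixed: outside 162 (its x) x 202 (its y), inside 150 x 190, floor 6 thick. Origin: centre of its underside. It and the basket change places from start to start (sizes in mm)
- pack_a_mid (a point): cold pack, may be absent: closed blue plastic block 110 (its x) x 54 (y) x 40 high with a grip rib 60 (x) x 12 (y) x 30 high on top, 70 in all. Point: its centre, 35 above its underside and 20 below the middle of the rib (the place to hold it); z up. Starts in the cool box, rib up, roughly along the box's x. All packs look alike: filled ones weigh about 340 g, drained ones about 80 g (within 15%) (sizes in mm)
- pack_b_mid (a point): another cold pack, like pack_a_mid in looks, size and point; filled or drained; may be absent
- pack_c_mid (a point): another cold pack, like pack_a_mid in looks, size and point; filled or drained; may be absent
- pack_d_mid (a point): another cold pack, like pack_a_mid in looks, size and point; filled or drained; may be absent
- jar: amber glass jar, 72 dia x 100 mm, standing about; to be left alone. Origin: centre of its underside
- carton_big: cardboard box 90 x 120 x 80 mm, standing about; to be left alone. Origin: centre of its underside
- carton_small: white box 60 x 80 x 50 mm, standing about; to be left alone. Origin: centre of its underside
- tape: roll of black tape, 90 dia x 24 mm, standing about; to be left alone. Origin: centre of its underside
- driver: screwdriver, lying about; to be left alone
- copper_cap: short copper cylinder 44 dia x 30 mm, standing about; to be left alone. Origin: centre of its underside

How it is judged:
By the outcome, as a careful person would: the job done as asked, in the order asked, and still so for the second after the job is handed in, with the robot touching nothing.
Of pack_a, pack_b, pack_c, pack_d only 3 to 4 are there at a start; the rules pass over those that are not, and their reading is None.
At some moment in a run one of pack_a, pack_b, pack_c, pack_d may be knocked a few centimetres aside while the robot is not near it.
It also fails if it takes over 210 s, if anything falls off the work surface, if the arm or the gripper's body presses on something with over 40 N, if the wrist force passes 120 N, or if a joint passes its speed limit or range.

## Working session

There is one attempt and no reset: what is moved stays moved. The work goes in short steps, Python scripts to look and compute and a tool call to move; the robot and the scene stay as the last step left them, time stands still between calls to the robot, and variables do not carry over. Pictures are saved under pics/ and viewed, at most 14 in all, crops included, and the job is handed in when it is done.

Besides the shell and the picture viewer there is one more tool, called by a JSON object that holds its "name" and its "arguments", one argument or row to a line. drive_tool: Moves the arm, as the interface text tells. Shifts and turns lie within -1 to 1; 1 stands for 20 mm of shift or 6 degrees of turn. Its arguments: {"type":"object","properties":{"moves":{"type":"array"},"newtons":{"type":"number"}},"required":["moves"]}

```bash
ls; mkdir -p pics; python3 - <<'E'
from station import telemetry, vision, workorder, r
import cv2,numpy as np
s=telemetry.sense();print(s)
for n in("scene","top"):
    c=vision.camera(n);cv2.imwrite(f"pics/{n}0.png",c["pixels"][:,:,::-1]);print(n,c["intrinsics"],c["distortion"],c["world_from_camera"])
E
```

```text
pics
{'time_s': 0.0, 'q': array([57.7829949 , 33.92655764,  2.76720753, 92.23722076, -1.9075184 ,
       54.0123278 , -1.93163575]), 'joint_vel': array([-0.03632512,  0.04828296,  0.0288298 , -0.11367815, -0.06994173,
        0.04434126,  0.0037286 ]), 'joint_torque': array([ 9.18043770e-04, -5.48677111e+01,  1.54671393e+00, -1.98116845e+01,
        9.29121132e-03,  8.75784113e-03, -3.30270467e-06]), 'eef_pos': array([ 0.3271897 , -0.64603425,  0.23012511]), 'tcp_rot': array([-1.79870216e+02,  7.61646398e-03,  2.68640674e+01]), 'wrist_force': array([-0.15779816, -0.30390742,  0.24131806]), 'wrist_torque': array([ 0.01088249, -0.03524816, -0.0468687 ]), 'grip_force': 0.0, 'gripper_width': 0.08509689353838364}
scene [[534.92259644   0.         321.48664936]
 [  0.         534.92259644 234.70531366]
 [  0.           0.           1.        ]] [-0.015606  0.        0.        0.        0.      ] [[ 0.13716187  0.69683908 -0.70399     1.36055525]
 [ 0.9903575  -0.11043458  0.08364346 -0.09040555]
 [-0.01945881 -0.70867447 -0.70526722  0.92286388]
 [ 0.          0.          0.          1.        ]]
top [[561.31971678   0.         312.13116022]
 [  0.         561.31971678 233.30191495]
 [  0.           0.           1.        ]] [-0.0273096  0.         0.         0.         0.       ] [[ 0.00319486 -0.9938494   0.11069402  0.41405881]
 [-0.99993085 -0.00442784 -0.01089455 -0.00884541]
 [ 0.01131768 -0.11065156 -0.99379482  1.19931764]
 [ 0.          0.          0.          1.        ]]
```

View pics/scene0.png

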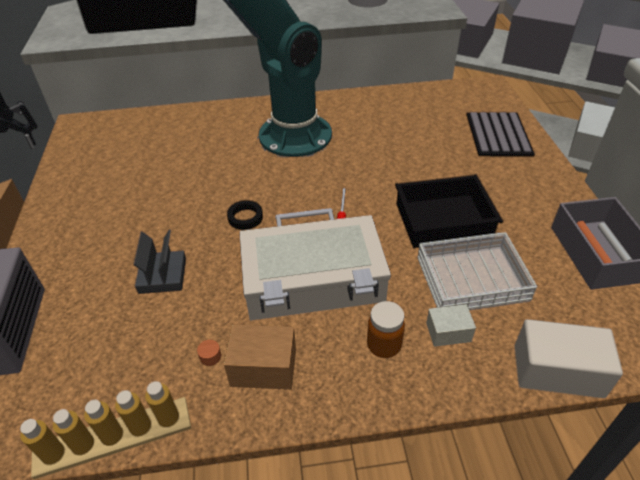

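View pics/top0.png

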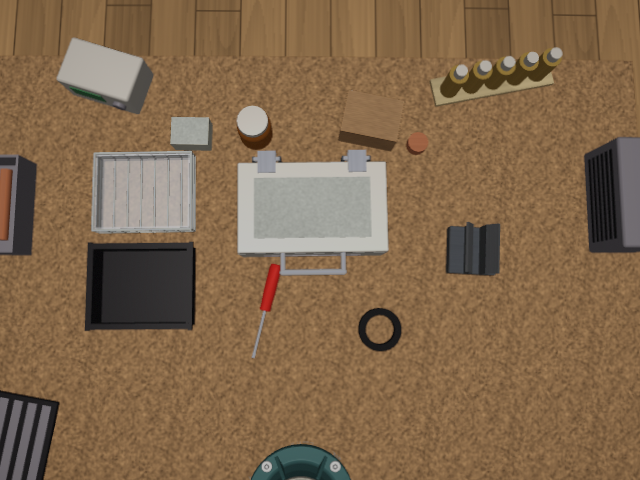

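```bash
cat > h.py <<'E'
import numpy as np,cv2
from scipy.spatial.transform import Rotation as R
from station import telemetry, vision, workorder, r
def snap(n,f=None):
    c=vision.camera(n)
    if f: cv2.imwrite("pics/"+f,c["pixels"][:,:,::-1])
    return c
def p2w(c,uv,z):
    uv=np.array(uv,float).reshape(-1,1,2)
    n=cv2.undistortPoints(uv,c["intrinsics"],np.array(c["distortion"]))[:,0]
    T=c["world_from_camera"];d=np.c_[n,np.ones(len(n))]@T[:3,:3].T
    t=(z-T[2,3])/d[:,2];return T[:3,3]+d*t[:,None]
def proj(c,P):
    T=np.linalg.inv(c["world_from_camera"])
    return cv2.projectPoints(np.array(P,float).reshape(-1,1,3),cv2.Rodrigues(T[:3,:3])[0],T[:3,3],c["intrinsics"],np.array(c["distortion"]))[0][:,0]
def st():
    s=telemetry.sense();print(s["time_s"],s["eef_pos"].round(4),s["tcp_rot"].round(2),s["wrist_force"].round(2),s["wrist_torque"].round(2),round(s["gripper_width"],4),round(s["grip_force"],1));return s
def go(s,pos,rpy):
    "delta in tool axes, units"
    M=R.from_euler("xyz",s["tcp_rot"],degrees=True);N=R.from_euler("xyz",rpy,degrees=True)
    print("shift",(M.inv().apply(np.array(pos)-s["eef_pos"])/.02).round(2),"turn",((M.inv()*N).as_rotvec(degrees=True)/6).round(2))
E
cat > fit.py <<'E'
from h import *
from scipy.optimize import least_squares
c={n:snap(n) for n in("top","scene")}
def rect(a,b,z): return [[a/2,b/2,z],[a/2,-b/2,z],[-a/2,-b/2,z],[-a/2,b/2,z]]
def fit(nm,loc,obs,x0):
    loc=np.array(loc)
    def W(p): cc,ss=np.cos(p[2]),np.sin(p[2]);return np.c_[p[0]+cc*loc[:,0]-ss*loc[:,1],p[1]+ss*loc[:,0]+cc*loc[:,1],loc[:,2]]
    f=lambda p:np.concatenate([(proj(c[n],W(p)[i])-o).ravel() for n,i,o in obs])
    s=least_squares(f,x0,loss="soft_l1");print(nm,s.x[:2].round(4),np.degrees(s.x[2]).round(2),"res",s.fun.round(1).tolist());return W(s.x)
# lid corners (order ++,+-,--,-+ ; +y is left in top)
out={}
I=[0,1,2,3]
out["lid"]=fit("lid",rect(.18,.296,.108),[("top",I,np.array([[238,162],[386,162],[388,252],[237,253]])),("scene",I,np.array([[387,266],[246,288],[240,233],[378,219]]))],[.5,0,0])
out["basket"]=fit("basket",rect(.162,.202,.05),[("top",I,np.array([[93,153],[192,151],[195,231],[93,233]])),("scene",I,np.array([[532,284],[431,300],[419,245],[511,235]]))],[.5,.4,0])
out["tub"]=fit("tub",rect(.162,.202,.065),[("top",I,np.array([[88,243],[195,242],[194,328],[86,329]])),("scene",I,np.array([[499,214],[410,226],[397,184],[484,177]]))],[.35,.4,0])
out["stand"]=fit("stand",rect(.1,.1,.03),[("top",I,np.array([[447,227],[499,227],[499,274],[447,274]])),("scene",[0,1,2],np.array([[184,280],[137,284],[140,256]]))],[.4,-.3,0])
print("bar",p2w(c["top"],[[282,271],[346,271]],.099),p2w(c["scene"],[[279,214],[332,211]],.099))
ims=[]
for n in c:
    im=cv2.resize(c[n]["pixels"][:,:,::-1],None,fx=2,fy=2,interpolation=cv2.INTER_CUBIC)
    for k,w in out.items():
        cv2.polylines(im,[np.round(proj(c[n],w)*2+.5).astype(int)],True,(0,255,0),1)
    ims.append(im)
a=ims[0][280:680,160:1020];b=ims[1][330:630,260:1090]
b=cv2.copyMakeBorder(b,0,0,0,a.shape[1]-b.shape[1],0)
v=np.vstack([a,b]);cv2.imwrite("pics/fit.png",cv2.resize(v,(735,int(735*v.shape[0]/v.shape[1]))))
E
python3 fit.py
```

```text
lid [ 0.5879 -0.0202] 0.43 res [-0.9, 0.2, 0.1, -0.0, -0.1, 0.3, -0.9, -0.2, 3.6, 6.9, -3.1, 3.4, -0.5, -4.8, -6.3, -5.9]
basket [0.6295 0.3294] 1.3 res [2.7, 0.5, 0.1, 0.7, -3.3, -2.5, 0.8, -2.7, 1.8, 1.4, 10.0, -1.2, -0.5, -1.8, -7.8, -3.0]
tub [0.4335 0.325 ] -0.96 res [4.3, 1.2, -3.3, 4.3, -5.7, -0.8, 1.4, -4.1, -0.9, 4.7, 3.1, 1.2, 0.5, -1.3, -8.4, -1.5]
stand [ 0.5099 -0.3565] 0.6 res [0.0, -0.2, -5.0, -0.5, -3.0, -0.1, 1.6, 0.3, -1.6, -0.6, -0.8, 1.1, 0.3, -3.8]
bar [[ 0.46212307  0.03782614  0.099     ]
 [ 0.46258422 -0.08751832  0.099     ]] [[ 0.45680806 -0.07913819  0.099     ]
 [ 0.46590296  0.04156397  0.099     ]]
```

View pics/fit.png

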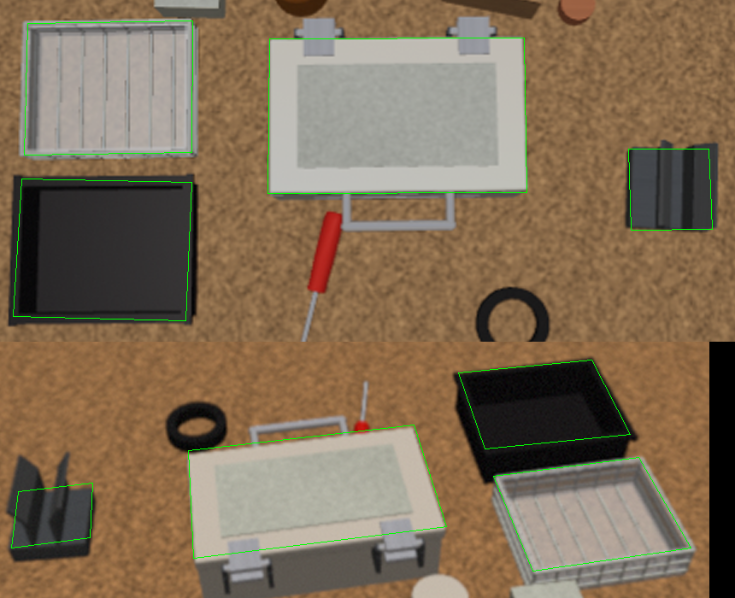

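{"name": "drive_tool", "arguments": {
  "moves": [
    [-0.3,1,0,0,0,0,-1],
    [-0.3,1,0,0,0,0,-1],
    [-0.3,1,0,0,0,0,-1],
    [-0.3,1,0,0,0,0,-1],
    [-0.3,1,0,0,0,0,-1]
  ]
}}

```text
time_s: 0.82
eef_pos: [0.405, -0.5841, 0.231]
tcp_rot: [-180.0, -0.0, 57.1]
wrist_force: [1.3, 0.3, 0.3]
gripper_width: 0.0299
grip_force: 0.0
```

{"name": "drive_tool", "arguments": {
  "moves": [
    [-0.3,1,0,0,0,0,-1],
    [-0.3,1,0,0,0,0,-1],
    [-0.3,1,0,0,0,0,-1],
    [-0.3,1,0,0,0,0,-1],
    [-0.3,1,0,0,0,0,-1]
  ]
}}

```text
time_s: 1.45
eef_pos: [0.4404, -0.4917, 0.2311]
tcp_rot: [-180.0, -0.0, 87.1]
wrist_force: [0.3, -0.9, -0.3]
gripper_width: 0.0301
grip_force: 0.0
```

{"name": "drive_tool", "arguments": {
  "moves": [
    [-0.3,1,0,0,0,0,-0.5],
    [-0.3,1,0,0,0,0,0],
    [-0.3,1,0,0,0,0,0],
    [-0.3,1,0,0,0,0,0],
    [-0.3,1,0,0,0,0,0]
  ]
}}

```text
time_s: 2.08
eef_pos: [0.4415, -0.3912, 0.2314]
tcp_rot: [180.0, 0.0, 89.8]
wrist_force: [-0.5, -0.1, 0.2]
gripper_width: 0.0299
grip_force: 0.0
```

{"name": "drive_tool", "arguments": {
  "moves": [
    [-0.3,1,0,0,0,0,0],
    [-0.3,1,0,0,0,0,0],
    [-0.3,1,0,0,0,0,0],
    [-0.3,1,0,0,0,0,0],
    [-0.3,1,0,0,0,0,0]
  ]
}}

```text
time_s: 2.7
eef_pos: [0.4418, -0.2912, 0.2313]
tcp_rot: [180.0, 0.0, 89.9]
wrist_force: [0.3, -1.1, -0.3]
gripper_width: 0.03
grip_force: 0.0
```

{"name": "drive_tool", "arguments": {
  "moves": [
    [-0.3,1,0,0,0,0,0],
    [-0.3,1,0,0,0,0,0],
    [-0.3,1,0,0,0,0,0],
    [-0.3,1,0,0,0,0,0],
    [-0.3,1,0,0,0,0,0]
  ]
}}

```text
time_s: 3.32
eef_pos: [0.442, -0.1912, 0.2313]
tcp_rot: [180.0, 0.0, 89.9]
wrist_force: [0.3, 0.2, -0.3]
gripper_width: 0.0302
grip_force: 0.0
```

{"name": "drive_tool", "arguments": {
  "moves": [
    [-0.3,1,0.25,0,0,0,0],
    [-0.3,1,0.25,0,0,0,0],
    [-0.3,1,0.25,0,0,0,0],
    [-0.3,1,0.2,0,0,0,0],
    [-0.3,1,0,0,0,0,0]
  ]
}}

```text
time_s: 3.95
eef_pos: [0.4616, -0.0912, 0.2314]
tcp_rot: [180.0, -0.0, 89.9]
wrist_force: [0.3, -0.1, -0.8]
gripper_width: 0.03
grip_force: 0.0
```

{"name": "drive_tool", "arguments": {
  "moves": [
    [-0.3,1,0,0,0,0,0],
    [-0.3,1,0,0,0,0,0],
    [-0.3,1,0,0,0,0,0],
    [-0.3,0.45,0,0,0,0,0],
    [-0.3,0,0,1,0,0,0]
  ]
}}

```text
time_s: 4.58
eef_pos: [0.4628, -0.0226, 0.2123]
tcp_rot: [179.8, 0.0, 89.9]
wrist_force: [-0.3, -0.4, -0.2]
gripper_width: 0.03
grip_force: 0.0
```

{"name": "drive_tool", "arguments": {
  "moves": [
    [-0.3,0,0,1,0,0,0],
    [-0.3,0,0,1,0,0,0],
    [-0.3,0,0,1,0,0,0],
    [-0.3,0,0,1,0,0,0],
    [-0.3,0,0,0,0,0,0]
  ]
}}

```text
time_s: 5.2
eef_pos: [0.4604, -0.0238, 0.1303]
tcp_rot: [-179.8, 0.0, 89.8]
wrist_force: [0.3, -0.2, 0.3]
gripper_width: 0.0301
grip_force: 0.0
```

```bash
python3 - <<'E'
from h import *
st()
c=snap("top");d=snap("scene")
a=cv2.resize(c["pixels"][140:300,230:400],None,fx=2.4,fy=2.4,interpolation=2);b=cv2.resize(d["pixels"][150:310,230:400],None,fx=2.3,fy=2.4,interpolation=2)
s=cv2.resize(d["pixels"][220:300,120:200],None,fx=2.3,fy=2.4*2/2.4,interpolation=2)
cv2.imwrite("pics/pre.png",np.hstack([a,b])[:,:,::-1])
E
```

```text
5.2 [ 0.4604 -0.0238  0.1303] [-1.7982e+02  2.0000e-02  8.9850e+01] [ 0.34 -0.23  0.33] [ 0.   -0.03  0.04] 0.0301 0.0
```

View pics/pre.png

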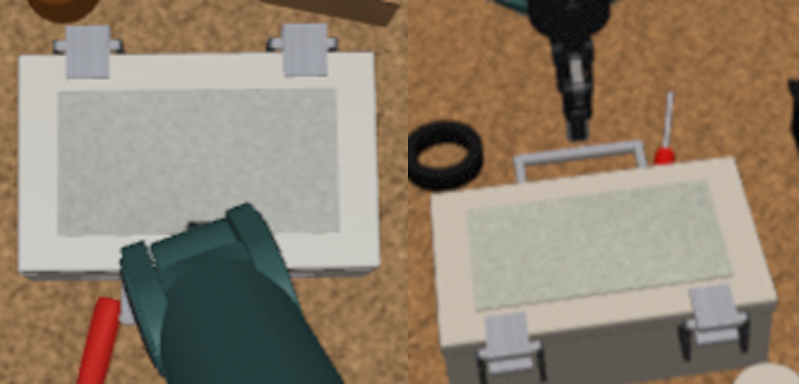

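{"name": "drive_tool", "arguments": {
  "moves": [
    [-0.3,0,0,0.5,0,0,0],
    [-0.3,0,0,0.5,0,0,0],
    [-0.3,0,0,0.5,0,0,0],
    [-0.3,0,0,0.5,0,0,0],
    [-0.3,0,0,0.5,0,0,0]
  ],
  "newtons": 40
}}

```text
time_s: 5.92
eef_pos: [0.4614, -0.0235, 0.0805]
tcp_rot: [-180.0, -0.0, 89.9]
wrist_force: [0.9, 0.3, 0.1]
gripper_width: 0.0299
grip_force: 0.0
```

{"name": "drive_tool", "arguments": {
  "moves": [
    [-1,0,0,0,0,0,0],
    [-1,0,0,0,0,0,0],
    [-1,0,0,0,0,0,0],
    [-1,0,0,0,0,0,0]
  ],
  "newtons": 40
}}

```text
time_s: 6.42
eef_pos: [0.4613, -0.0234, 0.0815]
tcp_rot: [180.0, -0.0, 89.9]
wrist_force: [-0.2, 1.2, -1.7]
gripper_width: 0.0105
grip_force: 38.9
```

```bash
python3 - <<'E'
from h import *
st()
# arc: radius .227, delta per 5deg step, units dx,-dz
p=np.array([[-.227*np.cos(np.radians(a)),.227*np.sin(np.radians(a))] for a in range(0,91,5)])
for a,d in zip(range(5,95,5),np.diff(p,axis=0)/.02): print(a,d.round(2))
E
```

```text
6.425 [ 0.4613 -0.0234  0.0815] [ 1.7999e+02 -1.0000e-02  8.9890e+01] [-0.25  1.19 -1.72] [0.2  0.14 0.2 ] 0.0105 38.9
5 [0.04 0.99]
10 [0.13 0.98]
15 [0.21 0.97]
20 [0.3  0.94]
25 [0.38 0.91]
30 [0.46 0.88]
35 [0.53 0.84]
40 [0.6  0.79]
45 [0.67 0.73]
50 [0.73 0.67]
55 [0.79 0.6 ]
60 [0.84 0.53]
65 [0.88 0.46]
70 [0.91 0.38]
75 [0.94 0.3 ]
80 [0.97 0.21]
85 [0.98 0.13]
90 [0.99 0.04]
```

{"name": "drive_tool", "arguments": {
  "moves": [
    [-1,0,0.04,-0.99,0,0,0],
    [-1,0,0.13,-0.98,0,0,0],
    [-1,0,0.21,-0.97,0,0,0]
  ]
}}

```text
time_s: 6.8
eef_pos: [0.4679, -0.0239, 0.1405]
tcp_rot: [-179.9, 0.0, 89.8]
wrist_force: [-0.5, 0.4, -3.3]
gripper_width: 0.0107
grip_force: 38.9
```

{"name": "drive_tool", "arguments": {
  "moves": [
    [-1,0,0.3,-0.94,0,0,0],
    [-1,0,0.38,-0.91,0,0,0],
    [-1,0,0.46,-0.88,0,0,0]
  ]
}}

```text
time_s: 7.18
eef_pos: [0.4908, -0.024, 0.1951]
tcp_rot: [-179.9, 0.0, 89.8]
wrist_force: [-0.2, 0.1, -4.4]
gripper_width: 0.0108
grip_force: 38.8
```

{"name": "drive_tool", "arguments": {
  "moves": [
    [-1,0,0.53,-0.84,0,0,0],
    [-1,0,0.6,-0.79,0,0,0],
    [-1,0,0.67,-0.73,0,0,0],
    [-1,0,0.73,-0.67,0,0,0]
  ]
}}

```text
time_s: 7.68
eef_pos: [0.5413, -0.0241, 0.2552]
tcp_rot: [-179.8, 0.0, 89.8]
wrist_force: [0.0, 0.0, -3.4]
gripper_width: 0.0102
grip_force: 38.9
```

{"name": "drive_tool", "arguments": {
  "moves": [
    [-1,0,0.79,-0.6,0,0,0],
    [-1,0,0.84,-0.53,0,0,0],
    [-1,0,0.88,-0.46,0,0,0],
    [-1,0,0.91,-0.38,0,0,0]
  ]
}}

```text
time_s: 8.18
eef_pos: [0.6086, -0.0251, 0.2955]
tcp_rot: [-179.7, 0.1, 89.8]
wrist_force: [-3.3, -0.2, 5.1]
gripper_width: 0.0102
grip_force: 38.9
```

{"name": "drive_tool", "arguments": {
  "moves": [
    [-1,0,0.94,-0.3,0,0,0],
    [-1,0,0.97,-0.21,0,0,0],
    [-1,0,0.98,-0.13,0,0,0],
    [-1,0,0.75,-0.02,0,0,0],
    [-1,0,0,0,0,0,0]
  ]
}}

```text
time_s: 8.8
eef_pos: [0.6852, -0.0238, 0.309]
tcp_rot: [179.8, -0.0, 89.8]
wrist_force: [-0.4, 0.2, 5.6]
gripper_width: 0.0105
grip_force: 41.5
```

```bash
python3 - <<'E'
from h import *
st()
d=snap("scene")
cv2.imwrite("pics/up.png",cv2.resize(d["pixels"][100:340,120:440],(800,600),interpolation=2)[:,:,::-1])
E
```

```text
8.8 [ 0.6852 -0.0238  0.309 ] [ 1.7983e+02 -3.0000e-02  8.9840e+01] [-0.38  0.17  5.61] [0.07 0.1  0.04] 0.0105 41.5
```

View pics/up.png

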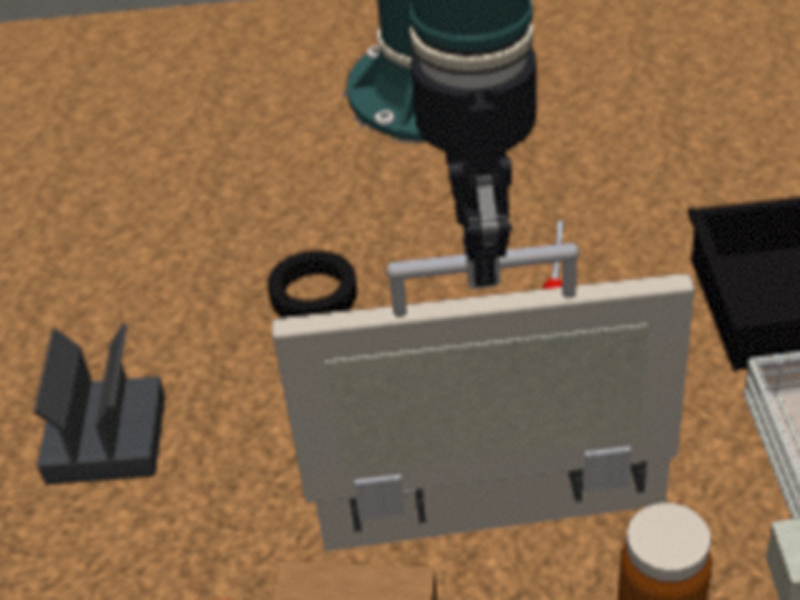

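{"name": "drive_tool", "arguments": {
  "moves": [
    [-1,0,0.05,-0.4,0,0,0],
    [-1,0,0,-0.5,0,0,0],
    [-1,0,0,-0.5,0,0,0],
    [-1,0,0,-0.5,0,0,0]
  ],
  "newtons": 70
}}

```text
time_s: 9.35
eef_pos: [0.6845, -0.0242, 0.3465]
tcp_rot: [-180.0, 0.0, 89.8]
wrist_force: [-0.2, 0.0, -2.9]
gripper_width: 0.0095
grip_force: 68.2
```

{"name": "drive_tool", "arguments": {
  "moves": [
    [-1,0,0,-0.6,0,0,0],
    [-1,0,0,-0.8,0,0,0],
    [-1,0,0,-0.8,0,0,0],
    [-1,0,0,-0.3,0,0,0],
    [-1,0,0,0,0,0,0]
  ]
}}

```text
time_s: 9.98
eef_pos: [0.6849, -0.024, 0.3966]
tcp_rot: [179.9, -0.0, 89.9]
wrist_force: [-0.1, -0.2, -3.3]
gripper_width: 0.0093
grip_force: 68.3
```

```bash
python3 - <<'E'
from h import *
st()
d=snap("scene");t=snap("top")
a=cv2.resize(d["pixels"][60:360,100:420],(400,375),interpolation=2)
b=cv2.resize(t["pixels"][140:300,230:400],(400,375),interpolation=2)
c1=cv2.resize(t["pixels"][215:285,435:511],(230,212),interpolation=2);c2=cv2.resize(d["pixels"][220:300,120:207],(230,212),interpolation=2)
im=np.hstack([a,b]);
w=np.zeros((212,800,3),np.uint8);w[:,:230]=c1;w[:,400:630]=c2
cv2.imwrite("pics/lift.png",np.vstack([im,w])[:,:,::-1])
E
```

```text
9.975 [ 0.6849 -0.024   0.3966] [179.94  -0.    89.86] [-0.15 -0.2  -3.33] [ 0.03  0.   -0.04] 0.0093 68.3
```

View pics/lift.png

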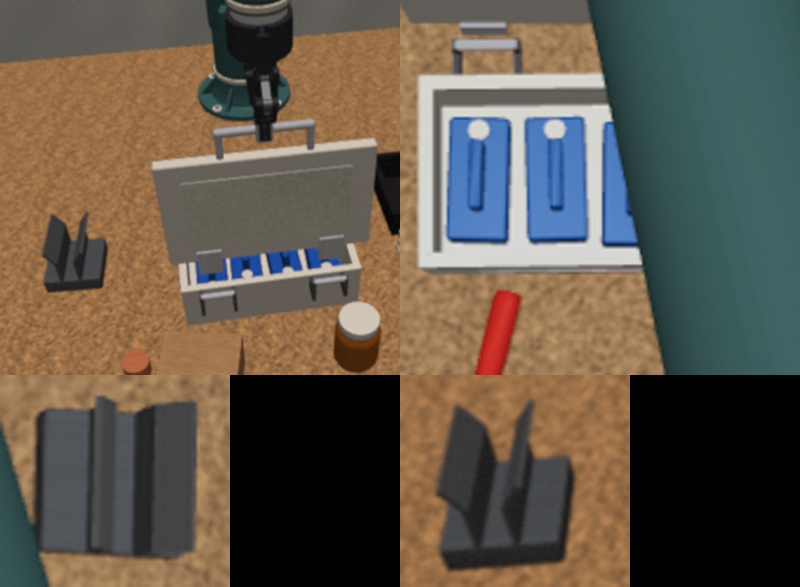

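```bash
python3 - <<'E'
from h import *
t=snap("top");d=snap("scene")
print("base +y edge",p2w(t,[[447.6,273.4],[448.9,227.2]],.03).round(4))
print("slot -y edge",p2w(t,[[435+137/3.026,215+170/3.03],[435+138/3.026,215+40/3.03]],.03).round(4))
print("scene",p2w(d,[[137,284.2],[179.8,280.4],[185,252]],.03).round(4))
for n,c in(("top",t),("scene",d)):
  for yc in(-.351,-.356):
    x=.51
    print(n,yc,proj(c,[[x-.05,yc+.05,.03],[x+.05,yc+.05,.03],[x-.05,yc-.05,.03],[x+.05,yc-.05,.03],[x-.05,yc+.013,.03],[x-.05,yc-.013,.03],[x+.05,yc+.0275,.098],[x+.05,yc-.0275,.098],[x-.05,yc+.0275,.098],[x-.05,yc-.0275,.098]]).round(1).tolist())
g=cv2.Sobel(cv2.cvtColor(t["pixels"],cv2.COLOR_RGB2GRAY),cv2.CV_32F,1,0)
print(t["pixels"][235:270,440:505].mean(axis=(0,2)).round(0).tolist())
E
```

```text
base +y edge [[ 0.4613 -0.3049  0.03  ]
 [ 0.5585 -0.3099  0.03  ]]
slot -y edge [[ 0.4663 -0.3739  0.03  ]
 [ 0.5567 -0.3773  0.03  ]]
scene [[ 0.5582 -0.4045  0.03  ]
 [ 0.5615 -0.3116  0.03  ]
 [ 0.476  -0.3038  0.03  ]]
top -0.351 [[445.7, 274.0], [444.7, 226.5], [493.2, 274.1], [491.7, 226.7], [463.3, 274.1], [475.7, 274.1], [464.3, 222.3], [491.7, 222.5], [465.6, 272.7], [493.3, 272.8]]
top -0.356 [[448.1, 274.0], [447.0, 226.5], [495.6, 274.1], [494.0, 226.7], [465.7, 274.1], [478.1, 274.1], [466.8, 222.4], [494.2, 222.5], [468.2, 272.7], [495.8, 272.8]]
scene -0.351 [[186.5, 246.9], [184.7, 279.3], [143.0, 251.8], [138.5, 284.6], [170.5, 248.7], [159.1, 250.0], [167.5, 259.6], [141.0, 262.6], [170.4, 227.0], [145.5, 229.7]]
scene -0.356 [[184.4, 247.2], [182.4, 279.6], [140.8, 252.0], [136.2, 284.9], [168.3, 248.9], [157.0, 250.2], [165.1, 259.9], [138.6, 262.8], [168.1, 227.2], [143.2, 229.9]]
[86.0, 93.0, 100.0, 105.0, 109.0, 105.0, 75.0, 40.0, 43.0, 68.0, 83.0, 86.0, 86.0, 86.0, 85.0, 86.0, 86.0, 86.0, 86.0, 86.0, 85.0, 85.0, 86.0, 75.0, 51.0, 57.0, 75.0, 78.0, 70.0, 66.0, 67.0, 66.0, 71.0, 83.0, 86.0, 86.0, 86.0, 86.0, 80.0, 52.0, 39.0, 39.0, 39.0, 39.0, 38.0, 49.0, 67.0, 69.0, 68.0, 67.0, 69.0, 68.0, 68.0, 68.0, 68.0, 69.0, 67.0, 66.0, 75.0, 89.0, 127.0, 129.0, 125.0, 120.0, 116.0]
```

```bash
python3 - <<'E'
from h import *
t=snap("top");g=cv2.cvtColor(t["pixels"],cv2.COLOR_RGB2GRAY).astype(float)
def edge(lo,hi,sign,z):
    P=[]
    for v in range(232,270):
        d=np.diff(g[v,lo:hi+1])*sign;d=np.clip(d,0,None)
        if d.max()<12: continue
        k=d.argmax();a=slice(max(0,k-1),k+2);P.append([lo+.5+(np.arange(len(d))[a]*d[a]).sum()/d[a].sum(),v])
    w=p2w(t,P,z);f=np.polyfit(w[:,0]-.51,w[:,1],1);print(len(P),"y@.51",f[1].round(4),"deg",np.degrees(f[0]).round(2),"res",np.std(w[:,1]-np.polyval(f,w[:,0]-.51)).round(4))
edge(447,452,1,.03)   # base +y top edge -> c+.05
edge(477,482,-1,.03)  # slot -y floor edge -> c-.013
edge(444,448,-1,.0)
edge(497,503,1,.098)
edge(461,466,-1,.03)
E
```

```text
38 y@.51 -0.3085 deg -2.37 res 0.0002
38 y@.51 -0.3718 deg -2.71 res 0.0001
32 y@.51 -0.3101 deg -2.27 res 0.0003
38 y@.51 -0.392 deg -2.82 res 0.0004
38 y@.51 -0.3394 deg -3.12 res 0.0003
```

{"name": "drive_tool", "arguments": {
  "moves": [
    [-1,-0.4,-0.3,0,0,0,0],
    [-1,-0.8,-0.5,0,0,0,0],
    [-1,-0.9,-0.5,0,0,0,0.3],
    [-1,-0.9,-0.5,0,0,0,0.3],
    [-1,-0.9,-0.5,0,0,0,0.4]
  ]
}}

```text
time_s: 10.85
eef_pos: [0.6358, -0.103, 0.396]
tcp_rot: [180.0, 0.0, 83.6]
wrist_force: [-0.4, 0.3, -3.6]
gripper_width: 0.0092
grip_force: 68.3
```

{"name": "drive_tool", "arguments": {
  "moves": [
    [-1,-0.9,-0.5,0,0,0,0.8],
    [-1,-0.9,-0.5,0,0,0,0.8],
    [-1,-0.9,-0.5,0,0,0,0.8],
    [-1,-0.9,-0.5,0,0,0,0.8],
    [-1,-0.9,-0.5,0,0,0,0.8]
  ]
}}

```text
time_s: 11.48
eef_pos: [0.5636, -0.1749, 0.3961]
tcp_rot: [180.0, 0.0, 59.6]
wrist_force: [-0.5, -0.1, -2.8]
gripper_width: 0.0096
grip_force: 68.3
```

{"name": "drive_tool", "arguments": {
  "moves": [
    [-1,-0.5,0,0,0,0,0.9],
    [-1,-0.3,0,0,0,0,1],
    [-1,0,0,0,0,0,1],
    [-1,0,0,0,0,0,1],
    [-1,0,0,0,0,0,1]
  ]
}}

```text
time_s: 12.1
eef_pos: [0.5556, -0.1877, 0.3961]
tcp_rot: [180.0, -0.0, 30.2]
wrist_force: [1.1, 0.3, -3.2]
gripper_width: 0.0099
grip_force: 68.3
```

{"name": "drive_tool", "arguments": {
  "moves": [
    [-1,0,0,0,0,0,1],
    [-1,0,0,0,0,0,1],
    [-1,0,0,0,0,0,1],
    [-1,0,0,0,0,0,0.8],
    [-1,0,0,0,0,0,0]
  ]
}}

```text
time_s: 12.72
eef_pos: [0.5557, -0.1875, 0.3961]
tcp_rot: [180.0, -0.0, 7.6]
wrist_force: [0.1, 0.4, -3.9]
gripper_width: 0.0092
grip_force: 68.3
```

```bash
python3 - <<'E'
from h import *
s=st();go(s,[.5055,-.3578,.3966],[180,0,-2.5])
E
```

```text
12.725 [ 0.5557 -0.1875  0.3961] [ 1.7999e+02 -2.0000e-02  7.6400e+00] [ 0.09  0.38 -3.88] [ 0.04 -0.02  0.05] 0.0092 68.3
shift [-3.62  8.1  -0.02] turn [ 0.   -0.    1.69]
```

{"name": "drive_tool", "arguments": {
  "moves": [
    [-1,0,0,0,0,0,0.9],
    [-1,0,0,0,0,0,0.79],
    [-1,-0.2,0.6,0,0,0,0],
    [-1,-0.2,0.9,0,0,0,0],
    [-1,-0.2,0.9,0,0,0,0]
  ]
}}

```text
time_s: 13.35
eef_pos: [0.5413, -0.2369, 0.3959]
tcp_rot: [179.9, 0.0, -2.5]
wrist_force: [-0.2, -0.5, -3.7]
gripper_width: 0.0096
grip_force: 68.3
```

{"name": "drive_tool", "arguments": {
  "moves": [
    [-1,-0.2,0.9,0,0,0,0],
    [-1,-0.2,0.9,0,0,0,0],
    [-1,-0.2,0.9,0,0,0,0],
    [-1,-0.2,0.9,0,0,0,0],
    [-1,-0.2,0.9,0,0,0,0]
  ]
}}

```text
time_s: 13.98
eef_pos: [0.518, -0.3247, 0.3959]
tcp_rot: [180.0, 0.0, -2.5]
wrist_force: [0.2, 0.1, -3.2]
gripper_width: 0.0094
grip_force: 68.3
```

{"name": "drive_tool", "arguments": {
  "moves": [
    [-1,-0.2,0.9,0,0,0,0],
    [-1,-0.2,0.6,0,0,0,0],
    [-1,-0.14,0.2,0,0,0,0],
    [-1,0,0,0,0,0,0],
    [-1,0,0,0,0,0,0]
  ]
}}

```text
time_s: 14.6
eef_pos: [0.5066, -0.356, 0.3959]
tcp_rot: [-180.0, -0.0, -2.4]
wrist_force: [0.9, -0.1, -3.5]
gripper_width: 0.0093
grip_force: 68.3
```

```bash
python3 - <<'E'
from h import *
s=st();go(s,[.5055,-.3578,.3966],[180,0,-2.5])
d=snap("scene");t=snap("top")
a=cv2.resize(d["pixels"][80:380,60:310],(400,480),interpolation=2)
b=cv2.resize(t["pixels"][150:350,400:567],(400,480),interpolation=2)
cv2.imwrite("pics/over.png",np.hstack([a,b])[:,:,::-1])
E
```

```text
14.6 [ 0.5066 -0.356   0.3959] [-1.7996e+02 -2.0000e-02 -2.3900e+00] [ 0.89 -0.08 -3.49] [ 0.03  0.02 -0.06] 0.0093 68.3
shift [-0.05  0.09 -0.03] turn [-0.01 -0.    0.02]
```

View pics/over.png

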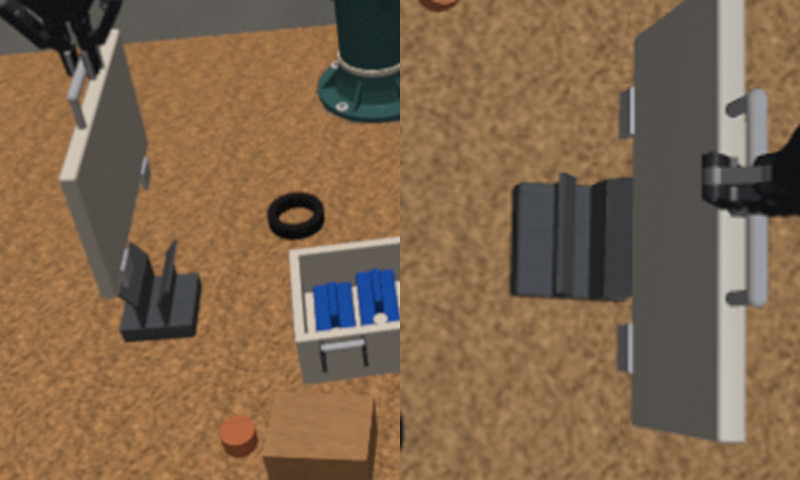

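```bash
python3 - <<'E'
from h import *
t=snap("top");g=cv2.cvtColor(t["pixels"],cv2.COLOR_RGB2GRAY).astype(float)
q=lambda a,b:[400+(a-400)/2.395,150+b/2.4]
print(p2w(t,[q(634,45),q(633,422)],.197).round(4)); print(p2w(t,[q(718,437),q(718,20)],.377).round(4))
for lo,hi,sg,z in((490,505,1,.197),(526,540,1,.377),(490,505,-1,.197)):
    P=[]
    for v in list(range(175,185))+list(range(200,220))+list(range(280,282))+list(range(310,322)):
        d=np.diff(g[v,lo:hi+1])*sg;k=d.argmax();P.append([lo+k+.5,v])
    w=p2w(t,P,z);print(z,w[::4].round(4).tolist())
E
```

```text
[[ 0.6463 -0.3597  0.197 ]
 [ 0.3617 -0.3495  0.197 ]]
[[ 0.362  -0.3404  0.377 ]
 [ 0.6211 -0.3508  0.377 ]]
0.197 [[0.6345, -0.346, 0.197], [0.6271, -0.3494, 0.197], [0.6198, -0.3639, 0.197], [0.5845, -0.3535, 0.197], [0.5772, -0.3532, 0.197], [0.5697, -0.3438, 0.197], [0.5624, -0.3454, 0.197], [0.5551, -0.3433, 0.197], [0.3896, -0.3399, 0.197], [0.3825, -0.3451, 0.197], [0.3755, -0.3521, 0.197]]
0.377 [[0.5954, -0.3493, 0.377], [0.5893, -0.349, 0.377], [0.5832, -0.3487, 0.377], [0.5543, -0.3475, 0.377], [0.5482, -0.3473, 0.377], [0.5422, -0.347, 0.377], [0.5361, -0.3513, 0.377], [0.5301, -0.3541, 0.377], [0.394, -0.3412, 0.377], [0.3882, -0.3409, 0.377], [0.3824, -0.3407, 0.377]]
0.197 [[0.6346, -0.3589, 0.197], [0.6272, -0.3586, 0.197], [0.6197, -0.3565, 0.197], [0.5845, -0.3571, 0.197], [0.5771, -0.344, 0.197], [0.5698, -0.3566, 0.197], [0.5625, -0.3545, 0.197], [0.5551, -0.3506, 0.197], [0.3896, -0.3489, 0.197], [0.3825, -0.3487, 0.197], [0.3755, -0.3485, 0.197]]
```

{"name": "drive_tool", "arguments": {
  "moves": [
    [-1,0,0.1,0.2,0.2,0,0],
    [-1,0,0.1,0.8,0.22,0,0],
    [-1,0,0,0.9,0,0,0],
    [-1,0,0,0.9,0,0,0],
    [-1,0,0,0.3,0,0,0]
  ]
}}

```text
time_s: 15.38
eef_pos: [0.505, -0.3578, 0.3314]
tcp_rot: [-177.3, 0.2, -2.4]
wrist_force: [-0.4, 0.1, -3.6]
gripper_width: 0.0095
grip_force: 68.2
```

```bash
python3 - <<'E'
from h import *
s=st();zb=s["eef_pos"][2]+.019
d=snap("scene");t=snap("top")
a=cv2.resize(d["pixels"][120:320,90:257],(400,480),interpolation=2)
b=cv2.resize(t["pixels"][150:350,400:567],(400,480),interpolation=2)
cv2.imwrite("pics/over2.png",np.hstack([a,b])[:,:,::-1])
print(zb)
E
```

```text
15.375 [ 0.505  -0.3578  0.3314] [-177.34    0.21   -2.44] [-0.43  0.13 -3.65] [-0.1   0.06 -0.01] 0.0095 68.2
0.35038333343409134
```

View pics/over2.png

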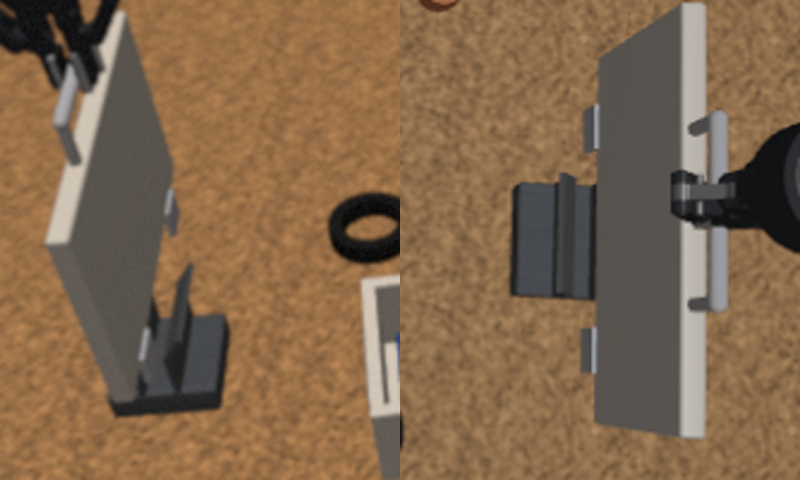

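```bash
python3 - <<'E'
from h import *
t=snap("top")
q=lambda a,b:[400+(a-400)/2.395,150+b/2.4]
for w in(p2w(t,[q(598.5,60),q(595.5,422)],.132),p2w(t,[q(683,5),q(680.5,437)],.312)):
    print(w.round(4).tolist(),"y@.51",np.interp(.51,w[::-1,0],w[::-1,1]).round(4)-.009,np.degrees(np.arctan2(w[0,1]-w[1,1],w[0,0]-w[1,0])))
E
```

```text
[[0.6487, -0.3528, 0.132], [0.3583, -0.3417, 0.132]] y@.51 -0.3565 -2.198933511397688
[[0.6477, -0.3541, 0.312], [0.3579, -0.3416, 0.312]] y@.51 -0.3572 -2.4727814926259435
```

{"name": "drive_tool", "arguments": {
  "moves": [
    [-1,0,0.14,0.4,0,0,0],
    [-1,0,0.03,0.6,0,0,0],
    [-1,0,0.03,0.6,0,0,0],
    [-1,0,0.03,0.6,0,0,0],
    [-1,0,0.02,0.5,0,0,0]
  ]
}}

```text
time_s: 16.15
eef_pos: [0.5056, -0.3613, 0.2785]
tcp_rot: [-177.5, 0.1, -2.5]
wrist_force: [-1.5, 0.6, -3.0]
gripper_width: 0.0092
grip_force: 68.4
```

{"name": "drive_tool", "arguments": {
  "moves": [
    [-1,0,0.02,0.4,0,0,0],
    [-1,0,0.02,0.4,0,0,0],
    [-1,0,0.02,0.4,0,0,0],
    [-1,0,0.01,0.3,0,0,0]
  ]
}}

```text
time_s: 16.65
eef_pos: [0.5058, -0.3616, 0.2492]
tcp_rot: [-177.5, 0.0, -2.5]
wrist_force: [0.6, -0.4, -3.3]
gripper_width: 0.0095
grip_force: 68.4
```

{"name": "drive_tool", "arguments": {
  "moves": [
    [-1,0,0.01,0.3,0,0,0],
    [-1,0,0.01,0.3,0,0,0],
    [-1,0,0.01,0.2,0,0,0],
    [-1,0,0.01,0.15,0,0,0]
  ]
}}

```text
time_s: 17.15
eef_pos: [0.5074, -0.3635, 0.2351]
tcp_rot: [-177.7, -0.2, -2.5]
wrist_force: [-5.1, 1.7, 25.2]
gripper_width: 0.0093
grip_force: 71.5
```

```bash
python3 - <<'E'
from h import *
s=st()
E
```

```text
17.15 [ 0.5074 -0.3635  0.2351] [-177.66   -0.23   -2.51] [-5.09  1.71 25.2 ] [0.55 1.25 0.07] 0.0093 71.5
```

{"name": "drive_tool", "arguments": {
  "moves": [
    [-1,0,0,-0.15,0,0,0],
    [-0.6,0,0,0,0,0,0],
    [-0.4,0,0,0,0,0,0],
    [-0.3,0,0,0,0,0,0],
    [-0.3,0,0,0,0,0,0]
  ]
}}

```text
time_s: 17.77
eef_pos: [0.5059, -0.3616, 0.2335]
tcp_rot: [-177.5, 0.0, -2.5]
wrist_force: [0.1, -0.1, 1.0]
gripper_width: 0.0302
grip_force: 0.0
```

```bash
python3 - <<'E'
from h import *
s=st()
d=snap("scene");t=snap("top")
a=cv2.resize(d["pixels"][140:320,90:240],(400,480),interpolation=2)
b=cv2.resize(t["pixels"][150:350,400:567],(400,480),interpolation=2)
cv2.imwrite("pics/rel.png",np.hstack([a,b])[:,:,::-1])
E
```

```text
17.775 [ 0.5059 -0.3616  0.2335] [-1.7747e+02  1.0000e-02 -2.4800e+00] [ 0.14 -0.09  0.98] [-0.01 -0.01  0.01] 0.0302 0.0
```

View pics/rel.png

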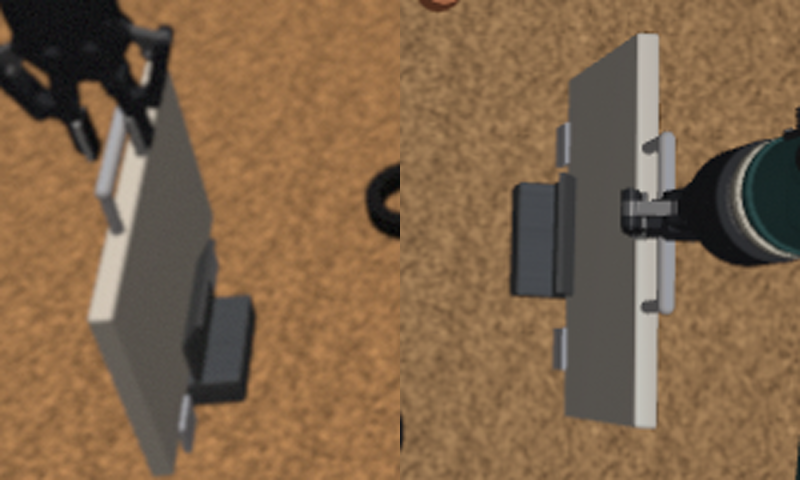

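{"name": "drive_tool", "arguments": {
  "moves": [
    [-0.3,0,0,-0.4,0,0,0],
    [-0.3,0,-0.03,-0.7,0,0,0],
    [-0.3,0,-0.03,-0.9,0,0,0],
    [-0.3,0,-0.04,-1,-0.2,0,0],
    [-0.3,0,0,-1,-0.22,0,0]
  ]
}}

```text
time_s: 18.5
eef_pos: [0.506, -0.3628, 0.3157]
tcp_rot: [179.9, -0.1, -2.5]
wrist_force: [0.3, 0.3, 0.6]
gripper_width: 0.03
grip_force: 0.0
```

```bash
python3 - <<'E'
from h import *
s=st()
d=snap("scene");t=snap("top","t3.png")
a=cv2.resize(d["pixels"][130:330,80:230],(360,480),interpolation=2)
b=cv2.resize(t["pixels"][155:265,232:392],(440,302),interpolation=2)
e=cv2.resize(t["pixels"][150:345,440:540],(91*1,178),interpolation=2)
im=np.zeros((480,800,3),np.uint8);im[:,:360]=a;im[:302,360:]=b;im[302:,360:451]=e
cv2.imwrite("pics/packs.png",im[:,:,::-1])
q=lambda a,b:[400+(a-400)/2.395,150+b/2.4]
print(proj(t,[[.51-.148,-.355,.21],[.51+.148,-.355,.21]]))
# blue pack tops
h=cv2.cvtColor(t["pixels"],cv2.COLOR_RGB2HSV);m=((h[...,0]>100)&(h[...,0]<125)&(h[...,1]>130)&(h[...,2]>60)).astype(np.uint8)
m[:, :230]=0;m[:,395:]=0
n,l,sx,ce=cv2.connectedComponentsWithStats(m)
for i in range(1,n):
    if sx[i,4]>150:
        rc=cv2.minAreaRect(np.argwhere(l==i)[:,::-1].astype(np.float32));print(sx[i].tolist(),ce[i].round(1),rc,p2w(t,[rc[0]],.052).round(4))
E
```

```text
18.5 [ 0.506  -0.3628  0.3157] [ 1.7989e+02 -7.0000e-02 -2.4800e+00] [0.28 0.3  0.6 ] [ 0.05  0.01 -0.06] 0.03 0.0
[[502.89296722 326.03713667]
 [497.33882659 160.78935162]]
[345, 185, 26, 53, 1249] [357.  212.4] ((357.5, 211.0), (52.0, 25.0), 90.0) [[ 0.5887 -0.1151  0.052 ]]
[250, 190, 27, 53, 1264] [262.9 217.7] ((262.94586181640625, 216.23268127441406), (25.64373207092285, 52.19327163696289), 1.7899105548858643) [[0.5768 0.0801 0.052 ]]
[283, 190, 26, 53, 1219] [295.9 217.6] ((295.8097839355469, 216.08180236816406), (52.393043518066406, 24.73546028137207), 88.53119659423828) [[0.5775 0.0124 0.052 ]]
[316, 192, 26, 53, 1226] [328.  219.7] ((328.5, 218.0), (52.0, 25.0), 90.0) [[ 0.5738 -0.0551  0.052 ]]
```

View pics/packs.png

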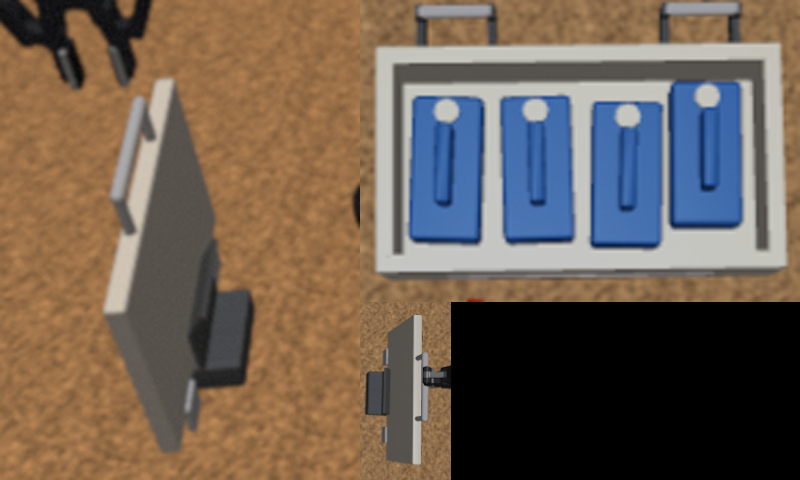

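```bash
python3 - <<'E'
from h import *
t=snap("top")
A=np.array([[443.5,163.5],[537,163],[628,168],[709.5,149]])
uv=np.c_[232+(A[:,0]-360)/2.75,155+A[:,1]/2.745]
print(p2w(t,uv,.082).round(4))
# rib ends
B=np.array([[441.5,204],[445.5,123],[537.5,203],[536,122],[627,208],[629,128],[709.5,188],[709.5,109]])
w=p2w(t,np.c_[232+(B[:,0]-360)/2.75,155+B[:,1]/2.745],.082);d=w[1::2]-w[::2];print(np.degrees(np.arctan2(d[:,1],d[:,0])).round(1))
# body top centres w/ edges at z=.052
C=np.array([[446,169],[538,168],[627,173.5],[706.5,154]])
print(p2w(t,np.c_[232+(C[:,0]-360)/2.75,155+C[:,1]/2.745],.052).round(4))
for nm,P,z in(("tubfloor",[[104,251],[186,250],[187,319],[102,321]],.006),):
    print(nm,p2w(t,P,z).round(3).tolist())
E
```

```text
[[ 0.5759  0.079   0.082 ]
 [ 0.5766  0.0107  0.082 ]
 [ 0.5733 -0.0558  0.082 ]
 [ 0.5876 -0.1156  0.082 ]]
[-2.   1.4 -1.4 -0.4]
[[ 0.5761  0.0794  0.052 ]
 [ 0.5772  0.0105  0.052 ]
 [ 0.5734 -0.0563  0.052 ]
 [ 0.5885 -0.1161  0.052 ]]
tubfloor [[0.507, 0.421, 0.006], [0.51, 0.247, 0.006], [0.365, 0.241, 0.006], [0.359, 0.419, 0.006]]
```

```bash
python3 - <<'E'
from h import *
t=snap("top")
im=cv2.resize(t["pixels"][140:340,75:210],None,fx=3,fy=3,interpolation=cv2.INTER_CUBIC)[:,:,::-1].copy()
def dr(p,yaw,a,b,z,col):
    c,s=np.cos(np.radians(yaw)),np.sin(np.radians(yaw))
    L=np.array([[a/2,b/2],[a/2,-b/2],[-a/2,-b/2],[-a/2,b/2]])@np.array([[c,s],[-s,c]])+p
    u=proj(t,np.c_[L,np.full(4,z)]);cv2.polylines(im,[np.round((u-[75,140]+.5)*3).astype(int)],True,col,1)
for p,yaw,h in(([.629,.331],1.3,.05),([.434,.331],-1,.065)):
    dr(p,yaw,.162,.202,h,(0,255,0));dr(p,yaw,.150,.190,.006,(0,0,255));dr(p,yaw,.162,.202,0,(255,255,0))
b=cv2.convertScaleAbs(im[290:],alpha=2);im[290:]=b
cv2.imwrite("pics/cont.png",im)
E
```

```text
(no output)
```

View pics/cont.png

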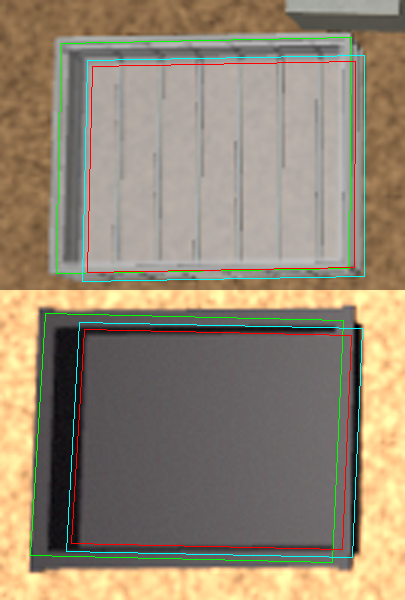

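{"name": "drive_tool", "arguments": {
  "moves": [
    [-0.3,0.3,-1,0,0,0,-0.35],
    [-0.3,0.3,-1,0,0,0,0],
    [-0.3,0.3,-1,0,0,0,0],
    [-0.3,0.4,-1,0,0,0,0],
    [-0.3,0.4,-1,0.5,0,0,0]
  ]
}}

```text
time_s: 19.32
eef_pos: [0.5424, -0.2611, 0.3042]
tcp_rot: [180.0, -0.1, -0.3]
wrist_force: [-0.4, -0.4, 0.3]
gripper_width: 0.0301
grip_force: 0.0
```

{"name": "drive_tool", "arguments": {
  "moves": [
    [-0.3,0.4,-1,1,0,0,0],
    [-0.3,0.4,-1,1,0,0,0],
    [-0.3,0.4,-1,1,0,0,0],
    [-0.3,0.4,-1,1,0,0,0],
    [-0.3,0.4,-1,1,0,0,0]
  ]
}}

```text
time_s: 19.95
eef_pos: [0.5822, -0.1611, 0.203]
tcp_rot: [-180.0, 0.0, -0.3]
wrist_force: [0.3, -0.0, 1.2]
gripper_width: 0.0298
grip_force: 0.0
```

{"name": "drive_tool", "arguments": {
  "moves": [
    [-0.3,0.4,-1,1,0,0,0],
    [-0.3,0,-1,1,0,0,0],
    [-0.3,0,-0.3,1,0,0,0],
    [-0.3,0,0,0.5,0,0,0],
    [-0.3,0,0,0,0,0,0]
  ]
}}

```text
time_s: 20.58
eef_pos: [0.5897, -0.1172, 0.1331]
tcp_rot: [-180.0, 0.1, -0.4]
wrist_force: [-0.8, -0.4, 0.1]
gripper_width: 0.03
grip_force: 0.0
```

```bash
cat >> h.py <<'E'
def packs():
    t=snap("top");h=cv2.cvtColor(t["pixels"],cv2.COLOR_RGB2HSV);m=((h[...,0]>100)&(h[...,0]<125)&(h[...,1]>130)&(h[...,2]>60)).astype(np.uint8)
    n,l,sx,ce=cv2.connectedComponentsWithStats(m)
    for i in range(1,n):
        if sx[i,4]>150:
            rc=cv2.minAreaRect(np.argwhere(l==i)[:,::-1].astype(np.float32));print("blue",sx[i].tolist(),round(rc[2],1),p2w(t,[rc[0]],.052)[0,:2].round(4))
E
python3 - <<'E'
from h import *
s=st();go(s,[.588,-.1158,.056],[180,0,0]);packs()
E
```

```text
20.575 [ 0.5897 -0.1172  0.1331] [-1.8e+02  9.0e-02 -3.6e-01] [-0.84 -0.36  0.1 ] [-0.01  0.01  0.01] 0.03 0.0
shift [-0.08 -0.07  3.86] turn [-0.    0.01 -0.06]
blue [250, 190, 27, 53, 1264] 1.8 [0.5768 0.0801]
blue [283, 190, 26, 53, 1216] 88.5 [0.5773 0.0124]
blue [316, 192, 26, 53, 1117] 90.0 [ 0.5738 -0.0551]
blue [345, 205, 17, 33, 481] 90.0 [ 0.5678 -0.1057]
```

Descend, grip, lift and weigh.

{"name": "drive_tool", "arguments": {
  "moves": [
    [-0.3,-0.08,-0.07,0.8,0,0,0],
    [-0.3,0,0,0.9,0,0,0],
    [-0.3,0,0,0.9,0,0,0],
    [-0.3,0,0,0.8,0,0,0],
    [-0.3,0,0,0.4,0,0,0]
  ],
  "newtons": 40
}}

```text
time_s: 21.25
eef_pos: [0.5878, -0.1161, 0.056]
tcp_rot: [-180.0, 0.1, -0.4]
wrist_force: [0.4, -0.2, -0.4]
gripper_width: 0.0297
grip_force: 0.0
```

{"name": "drive_tool", "arguments": {
  "moves": [
    [-1,0,0,0,0,0,0],
    [-1,0,0,0,0,0,0],
    [-1,0,0,0,0,0,0],
    [-1,0,0,0,0,0,0]
  ]
}}

```text
time_s: 21.75
eef_pos: [0.5885, -0.1161, 0.0579]
tcp_rot: [180.0, -0.0, -0.4]
wrist_force: [0.6, 0.8, -3.6]
gripper_width: 0.0112
grip_force: 43.1
```

{"name": "drive_tool", "arguments": {
  "moves": [
    [-1,0,0,-0.5,0,0,0],
    [-1,0,0,-1,0,0,0],
    [-1,0,0,-1,0,0,0],
    [-1,0,0,-1,0,0,0],
    [-1,0,0,-1,0,0,0]
  ]
}}

```text
time_s: 22.38
eef_pos: [0.5884, -0.1162, 0.1491]
tcp_rot: [180.0, -0.0, -0.4]
wrist_force: [-0.4, 0.9, -2.8]
gripper_width: 0.0112
grip_force: 43.0
```

{"name": "drive_tool", "arguments": {
  "moves": [
    [-1,0,0,-1,0,0,0],
    [-1,0,0,-1,0,0,0],
    [-1,0,0,-0.5,0,0,0],
    [-1,0,0,0,0,0,0],
    [-1,0,0,0,0,0,0]
  ]
}}

```text
time_s: 23.0
eef_pos: [0.5878, -0.116, 0.197]
tcp_rot: [-180.0, 0.1, -0.4]
wrist_force: [-0.9, 0.4, -4.2]
gripper_width: 0.0111
grip_force: 43.2
```

{"name": "drive_tool", "arguments": {
  "moves": [
    [-1,0,0,0,0,0,0],
    [-1,0,0,0,0,0,0]
  ]
}}

```text
time_s: 23.25
eef_pos: [0.5882, -0.1161, 0.197]
tcp_rot: [-180.0, 0.1, -0.4]
wrist_force: [0.6, -0.2, -3.4]
gripper_width: 0.0113
grip_force: 43.2
```

{"name": "drive_tool", "arguments": {
  "moves": [
    [-1,0,0,0,0,0,0]
  ]
}}

```text
time_s: 23.38
eef_pos: [0.5884, -0.1161, 0.1973]
tcp_rot: [-180.0, 0.0, -0.4]
wrist_force: [0.1, -0.4, -2.4]
gripper_width: 0.0107
grip_force: 43.2
```

{"name": "drive_tool", "arguments": {
  "moves": [
    [-1,0,0,0,0,0,0]
  ]
}}

```text
time_s: 23.5
eef_pos: [0.5885, -0.1162, 0.1976]
tcp_rot: [-180.0, 0.0, -0.4]
wrist_force: [0.6, 0.3, -4.6]
gripper_width: 0.0113
grip_force: 43.2
```

{"name": "drive_tool", "arguments": {
  "moves": [
    [-1,0.1,-0.5,0,0,0,0],
    [-1,0.1,-1,0,0,0,0],
    [-1,0.1,-1,0,0,0,0],
    [-1,0.1,-1,0,0,0,0],
    [-1,0.1,-1,0,0,0,0]
  ]
}}

```text
time_s: 24.12
eef_pos: [0.5993, -0.024, 0.1977]
tcp_rot: [-180.0, -0.0, -0.3]
wrist_force: [-0.7, 1.2, -3.5]
gripper_width: 0.011
grip_force: 43.1
```

{"name": "drive_tool", "arguments": {
  "moves": [
    [-1,0.1,-1,0,0,0,0],
    [-1,0.1,-1,0,0,0,0],
    [-1,0.1,-1,0,0,0,0],
    [-1,0.1,-1,0,0,0,0],
    [-1,0.1,-1,0,0,0,0]
  ]
}}

```text
time_s: 24.75
eef_pos: [0.6099, 0.075, 0.1977]
tcp_rot: [-180.0, -0.0, -0.4]
wrist_force: [-0.6, 0.2, -2.0]
gripper_width: 0.011
grip_force: 43.1
```

{"name": "drive_tool", "arguments": {
  "moves": [
    [-1,0.1,-1,0,0,0,0],
    [-1,0.1,-1,0,0,0,0],
    [-1,0.1,-1,0,0,0,0],
    [-1,0.1,-1,0,0,0,0],
    [-1,0.1,-1,0,0,0,0]
  ]
}}

```text
time_s: 25.38
eef_pos: [0.6206, 0.1749, 0.1976]
tcp_rot: [180.0, 0.0, -0.4]
wrist_force: [0.0, 0.2, -3.5]
gripper_width: 0.0112
grip_force: 43.1
```

{"name": "drive_tool", "arguments": {
  "moves": [
    [-1,0.1,-1,0,0,0,0],
    [-1,0.1,-1,0,0,0,0],
    [-1,0.1,-1,0,0,0,0],
    [-1,0.1,-1,0,0,0,0],
    [-1,0,-1,0,0,0,0]
  ]
}}

```text
time_s: 26.0
eef_pos: [0.6293, 0.2748, 0.1976]
tcp_rot: [180.0, -0.0, -0.4]
wrist_force: [0.3, -0.6, -3.4]
gripper_width: 0.0111
grip_force: 43.1
```

{"name": "drive_tool", "arguments": {
  "moves": [
    [-1,0,-1,0,0,0,0],
    [-1,0,-1,0,0,0,0],
    [-1,0,-1,0,0,0,0],
    [-1,0,-1,0,0,0,0],
    [-1,0,-0.7,0,0,0,-0.23]
  ]
}}

```text
time_s: 26.62
eef_pos: [0.6294, 0.3696, 0.1976]
tcp_rot: [-180.0, 0.0, 1.1]
wrist_force: [0.2, 1.2, -3.4]
gripper_width: 0.0115
grip_force: 43.1
```

```bash
python3 - <<'E'
from h import *
s=st();go(s,[.629,.392,.051],[180,0,1]);packs()
E
```

```text
26.625 [0.6294 0.3696 0.1976] [-1.7997e+02  1.0000e-02  1.1500e+00] [ 0.24  1.17 -3.38] [ 0.01 -0.01  0.01] 0.0115 43.1
shift [ 0.   -1.11  7.33] turn [-0.01  0.    0.02]
blue [86, 146, 35, 62, 1176] 1.4 [0.6589 0.4142]
blue [250, 190, 27, 53, 1264] 1.8 [0.5768 0.0801]
blue [283, 190, 26, 53, 1218] 88.5 [0.5773 0.0124]
blue [316, 192, 26, 53, 1227] 90.0 [ 0.5738 -0.0551]
```

{"name": "drive_tool", "arguments": {
  "moves": [
    [-1,0,-0.6,0.3,0,0,0],
    [-1,0,-0.5,0.7,0,0,0],
    [-1,0,0,1,0,0,0],
    [-1,0,0,1,0,0,0],
    [-1,0,0,1,0,0,0]
  ]
}}

```text
time_s: 27.3
eef_pos: [0.6292, 0.3882, 0.1155]
tcp_rot: [179.9, 0.1, 0.9]
wrist_force: [0.2, -0.7, -3.4]
gripper_width: 0.0108
grip_force: 43.1
```

{"name": "drive_tool", "arguments": {
  "moves": [
    [-1,0,0,1,0,0,0],
    [-1,0,0,1,0,0,0],
    [-1,0,0,0.5,0,0,0],
    [-1,0,0,0.4,0,0,0],
    [-1,0,0,0.3,0,0,0]
  ]
}}

```text
time_s: 27.92
eef_pos: [0.6297, 0.3899, 0.0537]
tcp_rot: [-180.0, -0.0, 1.0]
wrist_force: [0.2, -0.0, -3.3]
gripper_width: 0.0116
grip_force: 43.1
```

{"name": "drive_tool", "arguments": {
  "moves": [
    [-1,0,0,0.1,0,0,0],
    [-1,0,0,0,0,0,0],
    [-0.35,0,0,0,0,0,0],
    [-0.35,0,0,0,0,0,0],
    [-0.35,0,0,0,0,0,0]
  ]
}}

```text
time_s: 28.55
eef_pos: [0.6299, 0.3899, 0.0524]
tcp_rot: [-180.0, -0.1, 1.0]
wrist_force: [0.0, 0.1, -0.3]
gripper_width: 0.028
grip_force: 0.0
```

{"name": "drive_tool", "arguments": {
  "moves": [
    [-0.35,0,0,-0.5,0,0,0],
    [-0.35,0,0,-1,0,0,0],
    [-0.35,0,0,-1,0,0,0],
    [-0.35,0,1,-1,0,0,0],
    [-0.35,0,1,-1,0,0,0]
  ]
}}

```text
time_s: 29.18
eef_pos: [0.6304, 0.3474, 0.1436]
tcp_rot: [180.0, -0.0, 1.0]
wrist_force: [0.4, 0.3, 0.7]
gripper_width: 0.028
grip_force: 0.0
```

{"name": "drive_tool", "arguments": {
  "moves": [
    [-0.35,0,1,-0.7,0,0,0],
    [-0.35,0,1,0,0,0,0],
    [-0.35,-0.3,1,0,0,0,0],
    [-0.35,-0.3,1,0,0,0,0],
    [-0.35,-0.3,1,0,0,0,0]
  ]
}}

```text
time_s: 29.8
eef_pos: [0.6127, 0.2478, 0.1549]
tcp_rot: [180.0, 0.1, 1.0]
wrist_force: [-0.4, 0.2, 0.5]
gripper_width: 0.028
grip_force: 0.0
```

{"name": "drive_tool", "arguments": {
  "moves": [
    [-0.35,-0.3,1,0,0,0,0],
    [-0.35,-0.3,1,0,0,0,0],
    [-0.35,-0.3,1,0,0,0,0],
    [-0.35,-0.3,1,0,0,0,0],
    [-0.35,-0.3,1,0,0,0,0]
  ]
}}

```text
time_s: 30.42
eef_pos: [0.5852, 0.1475, 0.1557]
tcp_rot: [180.0, -0.0, 1.0]
wrist_force: [-0.4, 0.0, -0.1]
gripper_width: 0.0278
grip_force: 0.0
```

```bash
python3 - <<'E'
from h import *
s=st();go(s,[.576,.0793,.156],[180,0,-1.5]);packs()
E
```

```text
30.425 [0.5852 0.1475 0.1557] [ 1.8e+02 -1.0e-02  1.0e+00] [-0.43  0.02 -0.08] [0.04 0.01 0.03] 0.0278 0.0
shift [-0.52  3.4  -0.01] turn [-0.   -0.    0.42]
blue [103, 165, 31, 53, 1446] 1.2 [0.6283 0.3816]
blue [250, 190, 27, 53, 1242] 1.8 [0.5768 0.0801]
blue [283, 190, 26, 53, 1216] 88.5 [0.5773 0.0124]
blue [316, 192, 26, 53, 1212] 1.2 [ 0.5736 -0.0543]
```

{"name": "drive_tool", "arguments": {
  "moves": [
    [-0.3,-0.26,1,0,0,0,0],
    [-0.3,-0.26,1,0,0,0,0],
    [-0.3,0,1,0,0,0,0.42],
    [-0.3,0,0.4,0.3,0,0,0],
    [-0.3,0,0,0.8,0,0,0]
  ]
}}

```text
time_s: 31.1
eef_pos: [0.5769, 0.0799, 0.1336]
tcp_rot: [-180.0, -0.1, -1.6]
wrist_force: [0.3, 0.1, 0.4]
gripper_width: 0.0297
grip_force: 0.0
```

{"name": "drive_tool", "arguments": {
  "moves": [
    [-0.3,0,0,0.9,0,0,0],
    [-0.3,0,0,0.9,0,0,0],
    [-0.3,0,0,0.9,0,0,0],
    [-0.3,0,0,0.8,0,0,0],
    [-0.3,0,0,0.4,0,0,0]
  ]
}}

```text
time_s: 31.72
eef_pos: [0.5754, 0.0807, 0.0542]
tcp_rot: [180.0, 0.1, -1.5]
wrist_force: [-0.3, 0.8, -0.6]
gripper_width: 0.0298
grip_force: 0.0
```

{"name": "drive_tool", "arguments": {
  "moves": [
    [-1,0,0,0,0,0,0],
    [-1,0,0,0,0,0,0],
    [-1,0,0,0,0,0,0],
    [-1,0,0,0,0,0,0]
  ]
}}

```text
time_s: 32.22
eef_pos: [0.5762, 0.0807, 0.0561]
tcp_rot: [-180.0, -0.0, -1.5]
wrist_force: [0.8, 0.0, -0.1]
gripper_width: 0.0112
grip_force: 44.4
```

{"name": "drive_tool", "arguments": {
  "moves": [
    [-1,0,0,-0.5,0,0,0],
    [-1,0,0,-1,0,0,0],
    [-1,0,0,-1,0,0,0],
    [-1,0,0,-1,0,0,0],
    [-1,0,0,-1,0,0,0]
  ]
}}

```text
time_s: 32.85
eef_pos: [0.576, 0.0806, 0.1472]
tcp_rot: [-180.0, -0.0, -1.5]
wrist_force: [0.3, -0.5, -0.4]
gripper_width: 0.0108
grip_force: 44.4
```

{"name": "drive_tool", "arguments": {
  "moves": [
    [-1,0,0,-1,0,0,0],
    [-1,0,0,-1,0,0,0],
    [-1,0,0,-0.5,0,0,0],
    [-1,0,0,0,0,0,0],
    [-1,0,0,0,0,0,0]
  ]
}}

```text
time_s: 33.48
eef_pos: [0.5754, 0.0805, 0.1951]
tcp_rot: [180.0, 0.1, -1.5]
wrist_force: [-0.4, 0.1, -0.9]
gripper_width: 0.0111
grip_force: 44.4
```

{"name": "drive_tool", "arguments": {
  "moves": [
    [-1,0,0,0,0,0,0],
    [-1,0,0,0,0,0,0]
  ]
}}

```text
time_s: 33.72
eef_pos: [0.5756, 0.0806, 0.1951]
tcp_rot: [180.0, 0.1, -1.5]
wrist_force: [0.4, -0.1, -1.1]
gripper_width: 0.0111
grip_force: 44.4
```

{"name": "drive_tool", "arguments": {
  "moves": [
    [-1,0,0,0,0,0,0]
  ]
}}

```text
time_s: 33.85
eef_pos: [0.5759, 0.0806, 0.1954]
tcp_rot: [180.0, 0.0, -1.5]
wrist_force: [-0.7, 0.9, -0.5]
gripper_width: 0.0109
grip_force: 44.4
```

{"name": "drive_tool", "arguments": {
  "moves": [
    [-1,0,0,0,0,0,0]
  ]
}}

```text
time_s: 33.98
eef_pos: [0.576, 0.0806, 0.1956]
tcp_rot: [180.0, 0.0, -1.5]
wrist_force: [-0.7, 0.1, -0.7]
gripper_width: 0.011
grip_force: 44.4
```

{"name": "drive_tool", "arguments": {
  "moves": [
    [-1,-0.2,-0.5,0,0,0,-0.25],
    [-1,-0.5,-1,0,0,0,0],
    [-1,-0.5,-1,0,0,0,0],
    [-1,-0.5,-1,0,0,0,0],
    [-1,-0.5,-1,0,0,0,0]
  ]
}}

```text
time_s: 34.6
eef_pos: [0.5315, 0.1723, 0.1958]
tcp_rot: [-180.0, 0.0, 0.1]
wrist_force: [0.7, 0.4, -0.9]
gripper_width: 0.0112
grip_force: 44.4
```

{"name": "drive_tool", "arguments": {
  "moves": [
    [-1,-0.5,-1,0,0,0,0],
    [-1,-0.5,-1,0,0,0,0],
    [-1,-0.5,-1,0,0,0,0],
    [-1,-0.5,-1,0,0,0,0],
    [-1,-0.5,-1,0,0,0,0]
  ]
}}

```text
time_s: 35.22
eef_pos: [0.4814, 0.2722, 0.1958]
tcp_rot: [-180.0, 0.0, 0.1]
wrist_force: [-0.3, 0.6, -0.4]
gripper_width: 0.0113
grip_force: 44.4
```

{"name": "drive_tool", "arguments": {
  "moves": [
    [-1,-0.5,-1,0,0,0,0],
    [-1,-0.5,-1,0,0,0,0],
    [-1,-0.5,-1,0,0,0,0],
    [-1,-0.4,-1,0,0,0,0],
    [-1,-0.3,-1,0,0,0,0]
  ]
}}

```text
time_s: 35.85
eef_pos: [0.4376, 0.3721, 0.1958]
tcp_rot: [-180.0, 0.0, 0.0]
wrist_force: [0.4, -0.4, -1.0]
gripper_width: 0.011
grip_force: 44.4
```

```bash
python3 - <<'E'
from h import *
s=st();go(s,[.434,.3885,.050],[180,0,0])
E
```

```text
35.85 [0.4376 0.3721 0.1958] [-1.7999e+02  1.0000e-02  3.0000e-02] [ 0.41 -0.42 -0.99] [-0.02 -0.01 -0.03] 0.011 44.4
shift [-0.18 -0.82  7.29] turn [-0.    0.    0.01]
```

{"name": "drive_tool", "arguments": {
  "moves": [
    [-1,-0.18,-0.5,0.3,0,0,0],
    [-1,0,-0.32,0.7,0,0,0],
    [-1,0,0,1,0,0,0],
    [-1,0,0,1,0,0,0],
    [-1,0,0,1,0,0,0]
  ]
}}

```text
time_s: 36.48
eef_pos: [0.4351, 0.3859, 0.1139]
tcp_rot: [179.9, 0.0, -0.1]
wrist_force: [-0.5, 0.0, -0.7]
gripper_width: 0.0115
grip_force: 44.4
```

{"name": "drive_tool", "arguments": {
  "moves": [
    [-1,0,0,1,0,0,0],
    [-1,0,0,1,0,0,0],
    [-1,0,0,0.6,0,0,0],
    [-1,0,0,0.4,0,0,0],
    [-1,0,0,0.2,0,0,0]
  ]
}}

```text
time_s: 37.1
eef_pos: [0.4349, 0.387, 0.0513]
tcp_rot: [180.0, 0.0, -0.0]
wrist_force: [0.8, -0.5, -0.6]
gripper_width: 0.011
grip_force: 44.4
```

{"name": "drive_tool", "arguments": {
  "moves": [
    [-1,0,0,0,0,0,0],
    [-1,0,0,0,0,0,0]
  ]
}}

```text
time_s: 37.35
eef_pos: [0.4351, 0.3875, 0.0522]
tcp_rot: [-180.0, -0.0, -0.0]
wrist_force: [-0.3, -0.0, -1.1]
gripper_width: 0.011
grip_force: 44.4
```

{"name": "drive_tool", "arguments": {
  "moves": [
    [-1,0,0,0.08,0,0,0],
    [-0.35,0,0,0,0,0,0],
    [-0.35,0,0,0,0,0,0],
    [-0.35,0,0,0,0,0,0]
  ]
}}

```text
time_s: 37.85
eef_pos: [0.4348, 0.3872, 0.0502]
tcp_rot: [-180.0, -0.0, -0.0]
wrist_force: [0.0, 0.4, -0.4]
gripper_width: 0.028
grip_force: 0.0
```

{"name": "drive_tool", "arguments": {
  "moves": [
    [-0.35,0,0,-0.5,0,0,0],
    [-0.35,0,0,-1,0,0,0],
    [-0.35,0,0,-1,0,0,0],
    [-0.35,0,0,-1,0,0,0],
    [-0.35,0.3,0.8,-1,0,0,0]
  ]
}}

```text
time_s: 38.48
eef_pos: [0.4404, 0.3723, 0.1416]
tcp_rot: [-179.9, -0.0, 0.1]
wrist_force: [-0.6, 0.5, -0.7]
gripper_width: 0.0278
grip_force: 0.0
```

{"name": "drive_tool", "arguments": {
  "moves": [
    [-0.35,0.4,1,-0.7,0,0,0],
    [-0.35,0.4,1,0,0,0,0],
    [-0.35,0.4,1,0,0,0,0],
    [-0.35,0.4,1,0,0,0,0],
    [-0.35,0.4,1,0,0,0,0]
  ]
}}

```text
time_s: 39.1
eef_pos: [0.4808, 0.2687, 0.1535]
tcp_rot: [179.9, 0.1, -0.1]
wrist_force: [-0.6, -0.2, 0.8]
gripper_width: 0.0278
grip_force: 0.0
```

{"name": "drive_tool", "arguments": {
  "moves": [
    [-0.35,0.4,1,0,0,0,0],
    [-0.35,0.4,1,0,0,0,0],
    [-0.35,0.4,1,0,0,0,0],
    [-0.35,0.4,1,0,0,0,0],
    [-0.35,0.4,1,0,0,0,0]
  ]
}}

```text
time_s: 39.72
eef_pos: [0.5204, 0.1687, 0.1535]
tcp_rot: [179.9, 0.1, -0.1]
wrist_force: [0.5, -0.3, 0.2]
gripper_width: 0.0279
grip_force: 0.0
```

{"name": "drive_tool", "arguments": {
  "moves": [
    [-0.35,0.4,1,0,0,0,0],
    [-0.35,0.4,1,0,0,0,0],
    [-0.35,0.4,1,0,0,0,0],
    [-0.35,0.4,1,0,0,0,0],
    [-0.35,0.4,1,0,0,0,0]
  ]
}}

```text
time_s: 40.35
eef_pos: [0.5601, 0.0688, 0.1535]
tcp_rot: [180.0, 0.1, -0.1]
wrist_force: [0.8, -0.4, 0.1]
gripper_width: 0.0277
grip_force: 0.0
```

```bash
python3 - <<'E'
from h import *
s=st();go(s,[.577,.011,.056],[180,0,0.9]);packs()
E
```

```text
40.35 [0.5601 0.0688 0.1535] [ 1.7996e+02  9.0000e-02 -9.0000e-02] [ 0.77 -0.37  0.14] [ 0.02 -0.03 -0.04] 0.0277 0.0
shift [0.86 2.88 4.88] turn [ 0.01  0.02 -0.17]
blue [103, 165, 31, 53, 1444] 1.2 [0.6283 0.3816]
blue [283, 190, 26, 53, 833] 86.8 [0.5769 0.0119]
blue [316, 192, 26, 53, 1213] 1.2 [ 0.5736 -0.0543]
blue [99, 257, 33, 54, 1592] 90.0 [0.4372 0.3796]
```

{"name": "drive_tool", "arguments": {
  "moves": [
    [-0.3,0.4,1,0,0,0,0],
    [-0.3,0.4,1,0,0,0,0],
    [-0.3,0,0.85,0,0,0,-0.17],
    [-0.3,0,0,0.3,0,0,0],
    [-0.3,0,0,0.7,0,0,0]
  ]
}}

```text
time_s: 41.02
eef_pos: [0.5771, 0.0147, 0.1338]
tcp_rot: [-180.0, -0.1, 1.0]
wrist_force: [0.1, 0.7, -0.3]
gripper_width: 0.03
grip_force: 0.0
```

{"name": "drive_tool", "arguments": {
  "moves": [
    [-0.3,0,0,0.9,0,0,0],
    [-0.3,0,0,0.9,0,0,0],
    [-0.3,0,0,0.9,0,0,0],
    [-0.3,0,0,0.8,0,0,0],
    [-0.3,0,0,0.35,0,0,0]
  ]
}}

```text
time_s: 41.65
eef_pos: [0.576, 0.0141, 0.0556]
tcp_rot: [180.0, 0.1, 1.0]
wrist_force: [0.9, -0.5, 0.6]
gripper_width: 0.03
grip_force: 0.0
```

{"name": "drive_tool", "arguments": {
  "moves": [
    [-1,0,0,0,0,0,0],
    [-1,0,0,0,0,0,0],
    [-1,0,0,0,0,0,0],
    [-1,0,0,0,0,0,0]
  ]
}}

```text
time_s: 42.15
eef_pos: [0.5769, 0.0141, 0.0575]
tcp_rot: [-180.0, -0.0, 1.0]
wrist_force: [0.1, 0.2, -0.4]
gripper_width: 0.0111
grip_force: 44.3
```

{"name": "drive_tool", "arguments": {
  "moves": [
    [-1,0,0,-0.5,0,0,0],
    [-1,0,0,-1,0,0,0],
    [-1,0,0,-1,0,0,0],
    [-1,0,0,-1,0,0,0],
    [-1,0,0,-1,0,0,0]
  ]
}}

```text
time_s: 42.78
eef_pos: [0.5766, 0.0141, 0.1485]
tcp_rot: [180.0, -0.0, 1.0]
wrist_force: [0.1, 1.4, -0.5]
gripper_width: 0.0108
grip_force: 44.3
```

{"name": "drive_tool", "arguments": {
  "moves": [
    [-1,0,0,-1,0,0,0],
    [-1,0,0,-1,0,0,0],
    [-1,0,0,-0.5,0,0,0],
    [-1,0,0,0,0,0,0],
    [-1,0,0,0,0,0,0]
  ]
}}

```text
time_s: 43.4
eef_pos: [0.576, 0.0141, 0.1965]
tcp_rot: [180.0, 0.1, 1.0]
wrist_force: [0.2, 0.9, -0.7]
gripper_width: 0.011
grip_force: 44.3
```

{"name": "drive_tool", "arguments": {
  "moves": [
    [-1,0,0,0,0,0,0],
    [-1,0,0,0,0,0,0]
  ]
}}

```text
time_s: 43.65
eef_pos: [0.5763, 0.0141, 0.1964]
tcp_rot: [180.0, 0.1, 1.0]
wrist_force: [0.5, 0.1, -0.7]
gripper_width: 0.0109
grip_force: 44.3
```

{"name": "drive_tool", "arguments": {
  "moves": [
    [-1,0,0,0,0,0,0]
  ]
}}

```text
time_s: 43.78
eef_pos: [0.5765, 0.0142, 0.1967]
tcp_rot: [180.0, 0.0, 1.0]
wrist_force: [0.5, 0.5, -0.6]
gripper_width: 0.0115
grip_force: 44.3
```

{"name": "drive_tool", "arguments": {
  "moves": [
    [-1,0,0,0,0,0,0]
  ]
}}

```text
time_s: 43.9
eef_pos: [0.5766, 0.0142, 0.197]
tcp_rot: [180.0, 0.0, 1.0]
wrist_force: [-0.5, 0.3, 0.2]
gripper_width: 0.0111
grip_force: 44.3
```

{"name": "drive_tool", "arguments": {
  "moves": [
    [-1,-0.2,-0.5,0,0,0,0.17],
    [-1,-0.5,-1,0,0,0,0],
    [-1,-0.5,-1,0,0,0,0],
    [-1,-0.5,-1,0,0,0,0],
    [-1,-0.5,-1,0,0,0,0]
  ]
}}

```text
time_s: 44.52
eef_pos: [0.5317, 0.1056, 0.1972]
tcp_rot: [-180.0, 0.0, -0.0]
wrist_force: [-0.5, -1.0, -1.7]
gripper_width: 0.0112
grip_force: 44.3
```

{"name": "drive_tool", "arguments": {
  "moves": [
    [-1,-0.5,-1,0,0,0,0],
    [-1,-0.5,-1,0,0,0,0],
    [-1,-0.5,-1,0,0,0,0],
    [-1,-0.5,-1,0,0,0,0],
    [-1,-0.5,-1,0,0,0,0]
  ]
}}

```text
time_s: 45.15
eef_pos: [0.4816, 0.2055, 0.1972]
tcp_rot: [-180.0, 0.0, 0.0]
wrist_force: [-0.3, -0.1, -1.2]
gripper_width: 0.0113
grip_force: 44.3
```

{"name": "drive_tool", "arguments": {
  "moves": [
    [-1,-0.5,-1,0,0,0,0],
    [-1,-0.5,-1,0,0,0,0],
    [-1,-0.5,-1,0,0,0,0],
    [-1,-0.4,-1,0,0,0,0],
    [-1,-0.4,-1,0,0,0,0]
  ]
}}

```text
time_s: 45.78
eef_pos: [0.4355, 0.3054, 0.1972]
tcp_rot: [-180.0, 0.0, -0.0]
wrist_force: [-0.0, 0.0, -1.6]
gripper_width: 0.0113
grip_force: 44.3
```

```bash
python3 - <<'E'
from h import *
s=st();go(s,[.434,.3265,.050],[180,0,0])
E
```

```text
45.775 [0.4355 0.3054 0.1972] [-1.7998e+02  1.0000e-02 -0.0000e+00] [-0.03  0.02 -1.59] [-0.03  0.02 -0.02] 0.0113 44.3
shift [-0.07 -1.05  7.36] turn [-0.  0. -0.]
```

{"name": "drive_tool", "arguments": {
  "moves": [
    [-1,0,-0.5,0.3,0,0,0],
    [-1,0,-0.55,0.7,0,0,0],
    [-1,0,0,1,0,0,0],
    [-1,0,0,1,0,0,0],
    [-1,0,0,1,0,0,0]
  ]
}}

```text
time_s: 46.4
eef_pos: [0.4367, 0.3244, 0.1154]
tcp_rot: [179.9, 0.0, -0.1]
wrist_force: [0.5, 0.3, -0.4]
gripper_width: 0.0114
grip_force: 44.3
```

{"name": "drive_tool", "arguments": {
  "moves": [
    [-1,0,0,1,0,0,0],
    [-1,0,0,1,0,0,0],
    [-1,0,0,0.6,0,0,0],
    [-1,0,0,0.4,0,0,0],
    [-1,0,0,0.27,0,0,0]
  ]
}}

```text
time_s: 47.02
eef_pos: [0.4367, 0.3251, 0.0514]
tcp_rot: [-180.0, -0.0, -0.0]
wrist_force: [-0.4, 0.2, -1.4]
gripper_width: 0.0109
grip_force: 44.3
```

{"name": "drive_tool", "arguments": {
  "moves": [
    [-1,0,0,0.05,0,0,0],
    [-1,0,0,0,0,0,0]
  ]
}}

```text
time_s: 47.28
eef_pos: [0.4368, 0.3253, 0.0511]
tcp_rot: [-180.0, -0.0, -0.0]
wrist_force: [0.4, 0.6, -1.3]
gripper_width: 0.0112
grip_force: 44.3
```

{"name": "drive_tool", "arguments": {
  "moves": [
    [-0.35,0,0,0,0,0,0],
    [-0.35,0,0,0,0,0,0],
    [-0.35,0,0,0,0,0,0]
  ]
}}

```text
time_s: 47.65
eef_pos: [0.4367, 0.3252, 0.0509]
tcp_rot: [-180.0, -0.0, -0.0]
wrist_force: [0.3, -0.2, 0.0]
gripper_width: 0.0278
grip_force: 0.0
```

{"name": "drive_tool", "arguments": {
  "moves": [
    [-0.35,0,0,-0.5,0,0,0],
    [-0.35,0,0,-1,0,0,0],
    [-0.35,0,0,-1,0,0,0],
    [-0.35,0,0,-1,0,0,0],
    [-0.35,0.3,0.8,-1,0,0,0]
  ]
}}

```text
time_s: 48.28
eef_pos: [0.4422, 0.3106, 0.1421]
tcp_rot: [-179.9, -0.0, 0.1]
wrist_force: [0.5, 0.5, 0.8]
gripper_width: 0.028
grip_force: 0.0
```

{"name": "drive_tool", "arguments": {
  "moves": [
    [-0.35,0.4,1,-0.7,0,0,0],
    [-0.35,0.4,1,0,0,0,0],
    [-0.35,0.4,1,0,0,0,0],
    [-0.35,0.4,1,0,0,0,0],
    [-0.35,0.4,1,0,0,0,0]
  ]
}}

```text
time_s: 48.9
eef_pos: [0.4828, 0.2084, 0.1554]
tcp_rot: [-180.0, -0.0, -0.0]
wrist_force: [0.6, -0.2, -0.2]
gripper_width: 0.0279
grip_force: 0.0
```

{"name": "drive_tool", "arguments": {
  "moves": [
    [-0.35,0.4,1,0,0,0,0],
    [-0.35,0.4,1,0,0,0,0],
    [-0.35,0.4,1,0,0,0,0],
    [-0.35,0.4,1,0,0,0,0],
    [-0.35,0.4,1,0,0,0,0]
  ]
}}

```text
time_s: 49.52
eef_pos: [0.5227, 0.1084, 0.1554]
tcp_rot: [-180.0, -0.0, -0.0]
wrist_force: [0.6, -0.4, -0.5]
gripper_width: 0.0278
grip_force: 0.0
```

{"name": "drive_tool", "arguments": {
  "moves": [
    [-0.35,0.4,1,0,0,0,0],
    [-0.35,0.4,1,0,0,0,0],
    [-0.35,0.4,1,0,0,0,0],
    [-0.35,0.4,1,0,0,0,0],
    [-0.35,0.4,1,0,0,0,0]
  ]
}}

```text
time_s: 50.15
eef_pos: [0.5627, 0.0083, 0.1553]
tcp_rot: [-180.0, -0.0, -0.0]
wrist_force: [-0.6, 1.1, -0.0]
gripper_width: 0.0277
grip_force: 0.0
```

```bash
python3 - <<'E'
from h import *
s=st();go(s,[.5735,-.0558,.056],[180,0,-1]);packs()
E
```

```text
50.15 [0.5627 0.0083 0.1553] [-1.8e+02 -3.0e-02 -1.0e-02] [-0.63  1.09 -0.01] [0.01 0.01 0.01] 0.0277 0.0
shift [0.54 3.2  4.96] turn [-0.   -0.    0.16]
blue [103, 165, 31, 53, 1446] 1.2 [0.6283 0.3816]
blue [332, 192, 10, 36, 206] 90.0 [ 0.5916 -0.0717]
blue [99, 256, 62, 55, 3077] 90.0 [0.4384 0.35  ]
```

{"name": "drive_tool", "arguments": {
  "moves": [
    [-0.3,0.3,1,0,0,0,0],
    [-0.3,0.24,1,0,0,0,0],
    [-0.3,0,1,0.3,0,0,0.16],
    [-0.3,0,0.13,0.4,0,0,0],
    [-0.3,0,0,0.6,0,0,0]
  ]
}}

```text
time_s: 50.82
eef_pos: [0.5729, -0.0535, 0.1279]
tcp_rot: [-180.0, 0.0, -1.0]
wrist_force: [1.1, 0.6, -0.1]
gripper_width: 0.0298
grip_force: 0.0
```

{"name": "drive_tool", "arguments": {
  "moves": [
    [-0.3,0,0,0.9,0,0,0],
    [-0.3,0,0,0.9,0,0,0],
    [-0.3,0,0,0.8,0,0,0],
    [-0.3,0,0,0.7,0,0,0],
    [-0.3,0,0,0.3,0,0,0]
  ]
}}

```text
time_s: 51.45
eef_pos: [0.5727, -0.0534, 0.0555]
tcp_rot: [180.0, 0.1, -1.0]
wrist_force: [-0.2, 0.7, 0.1]
gripper_width: 0.0298
grip_force: 0.0
```

{"name": "drive_tool", "arguments": {
  "moves": [
    [-1,0,0,0,0,0,0],
    [-1,0,0,0,0,0,0],
    [-1,0,0,0,0,0,0],
    [-1,0,0,0,0,0,0]
  ]
}}

```text
time_s: 51.95
eef_pos: [0.5731, -0.0535, 0.0568]
tcp_rot: [-180.0, -0.0, -1.0]
wrist_force: [-0.3, -0.2, -4.4]
gripper_width: 0.0111
grip_force: 44.6
```

{"name": "drive_tool", "arguments": {
  "moves": [
    [-1,0,0,-0.5,0,0,0],
    [-1,0,0,-1,0,0,0],
    [-1,0,0,-1,0,0,0],
    [-1,0,0,-1,0,0,0],
    [-1,0,0,-1,0,0,0]
  ]
}}

```text
time_s: 52.58
eef_pos: [0.573, -0.0535, 0.148]
tcp_rot: [180.0, -0.0, -1.0]
wrist_force: [0.1, 0.3, -3.7]
gripper_width: 0.0113
grip_force: 44.5
```

{"name": "drive_tool", "arguments": {
  "moves": [
    [-1,0,0,-1,0,0,0],
    [-1,0,0,-1,0,0,0],
    [-1,0,0,-0.5,0,0,0],
    [-1,0,0,0,0,0,0],
    [-1,0,0,0,0,0,0]
  ]
}}

```text
time_s: 53.2
eef_pos: [0.5725, -0.0536, 0.196]
tcp_rot: [180.0, 0.1, -1.0]
wrist_force: [0.4, 0.3, -3.5]
gripper_width: 0.0111
grip_force: 44.6
```

{"name": "drive_tool", "arguments": {
  "moves": [
    [-1,0,0,0,0,0,0],
    [-1,0,0,0,0,0,0]
  ]
}}

```text
time_s: 53.45
eef_pos: [0.5728, -0.0535, 0.1961]
tcp_rot: [-180.0, 0.1, -1.0]
wrist_force: [0.4, 0.0, -2.7]
gripper_width: 0.0113
grip_force: 44.6
```

{"name": "drive_tool", "arguments": {
  "moves": [
    [-1,0,0,0,0,0,0]
  ]
}}

```text
time_s: 53.58
eef_pos: [0.5731, -0.0535, 0.1963]
tcp_rot: [-180.0, 0.0, -1.0]
wrist_force: [1.0, 1.5, -4.2]
gripper_width: 0.0112
grip_force: 44.6
```

{"name": "drive_tool", "arguments": {
  "moves": [
    [-1,0,0,0,0,0,0]
  ]
}}

```text
time_s: 53.7
eef_pos: [0.5732, -0.0536, 0.1966]
tcp_rot: [-180.0, 0.0, -1.0]
wrist_force: [0.3, -0.1, -3.5]
gripper_width: 0.0109
grip_force: 44.6
```

{"name": "drive_tool", "arguments": {
  "moves": [
    [-1,0.2,-0.5,0,0,0,-0.33],
    [-1,0.2,-1,0,0,0,0],
    [-1,0.2,-1,0,0,0,0],
    [-1,0.2,-1,0,0,0,0],
    [-1,0.2,-1,0,0,0,0]
  ]
}}

```text
time_s: 54.32
eef_pos: [0.5921, 0.0388, 0.1967]
tcp_rot: [-180.0, -0.0, 1.1]
wrist_force: [0.6, 0.4, -3.6]
gripper_width: 0.0115
grip_force: 44.6
```

{"name": "drive_tool", "arguments": {
  "moves": [
    [-1,0.2,-1,0,0,0,0],
    [-1,0.2,-1,0,0,0,0],
    [-1,0.2,-1,0,0,0,0],
    [-1,0.2,-1,0,0,0,0],
    [-1,0.2,-1,0,0,0,0]
  ]
}}

```text
time_s: 54.95
eef_pos: [0.6104, 0.1383, 0.1967]
tcp_rot: [180.0, 0.0, 1.0]
wrist_force: [0.6, 0.2, -2.4]
gripper_width: 0.0108
grip_force: 44.6
```

{"name": "drive_tool", "arguments": {
  "moves": [
    [-1,0.2,-1,0,0,0,0],
    [-1,0.2,-1,0,0,0,0],
    [-1,0.2,-1,0,0,0,0],
    [-1,0.2,-1,0,0,0,0],
    [-1,0.2,-1,0,0,0,0]
  ]
}}

```text
time_s: 55.58
eef_pos: [0.6287, 0.2387, 0.1966]
tcp_rot: [180.0, 0.0, 1.0]
wrist_force: [0.7, 0.2, -3.9]
gripper_width: 0.0112
grip_force: 44.6
```

```bash
python3 - <<'E'
from h import *
s=st();go(s,[.630,.300,.050],[180,0,1]);packs()
E
```

```text
55.575 [0.6287 0.2387 0.1966] [180.   0.   1.] [ 0.65  0.23 -3.92] [ 0.04  0.02 -0.01] 0.0112 44.6
shift [ 0.12 -3.07  7.33] turn [0. 0. 0.]
blue [172, 147, 18, 14, 157] 66.0 [0.7119 0.2525]
blue [167, 177, 22, 31, 440] 84.6 [0.625  0.2548]
```

{"name": "drive_tool", "arguments": {
  "moves": [
    [-1,0.1,-1,0,0,0,0],
    [-1,0,-1,0,0,0,0],
    [-1,0,-1,0.3,0,0,0],
    [-1,0,0,0.7,0,0,0],
    [-1,0,0,1,0,0,0]
  ]
}}

```text
time_s: 56.25
eef_pos: [0.6294, 0.2965, 0.1555]
tcp_rot: [179.9, -0.0, 1.0]
wrist_force: [-0.5, -0.0, -3.9]
gripper_width: 0.0115
grip_force: 44.6
```

{"name": "drive_tool", "arguments": {
  "moves": [
    [-1,0,0,1,0,0,0],
    [-1,0,0,1,0,0,0],
    [-1,0,0,1,0,0,0],
    [-1,0,0,1,0,0,0],
    [-1,0,0,0.6,0,0,0]
  ]
}}

```text
time_s: 56.88
eef_pos: [0.6288, 0.297, 0.0629]
tcp_rot: [180.0, 0.1, 1.0]
wrist_force: [-0.2, -0.1, -4.0]
gripper_width: 0.0112
grip_force: 44.5
```

{"name": "drive_tool", "arguments": {
  "moves": [
    [-1,0,0,0.4,0,0,0],
    [-1,0,0,0.25,0,0,0],
    [-1,0,0,0.03,0,0,0],
    [-1,0,0,0,0,0,0]
  ]
}}

```text
time_s: 57.38
eef_pos: [0.6298, 0.2975, 0.0516]
tcp_rot: [-180.0, -0.0, 1.0]
wrist_force: [0.1, -0.4, -3.1]
gripper_width: 0.0109
grip_force: 44.5
```

{"name": "drive_tool", "arguments": {
  "moves": [
    [-0.35,0,0,0,0,0,0],
    [-0.35,0,0,0,0,0,0],
    [-0.35,0,0,0,0,0,0]
  ]
}}

```text
time_s: 57.75
eef_pos: [0.6299, 0.2976, 0.0517]
tcp_rot: [-180.0, -0.1, 1.0]
wrist_force: [0.8, 0.7, -0.1]
gripper_width: 0.0278
grip_force: 0.0
```

{"name": "drive_tool", "arguments": {
  "moves": [
    [-0.35,0,0,-0.5,0,0,0],
    [-0.35,0,0,-1,0,0,0],
    [-0.35,0,0,-1,0,0,0],
    [-0.35,0,0,-1,0,0,0],
    [-0.35,0,0,-1,0,0,0]
  ]
}}

```text
time_s: 58.38
eef_pos: [0.6296, 0.2974, 0.1431]
tcp_rot: [-180.0, -0.1, 1.0]
wrist_force: [-0.0, -0.1, -0.2]
gripper_width: 0.0277
grip_force: 0.0
```

{"name": "drive_tool", "arguments": {
  "moves": [
    [-0.35,0,1,-1,0,0,0],
    [-0.35,-0.3,1,-1,0,0,0],
    [-0.35,-0.6,1,0,0,0,0],
    [-0.35,-0.6,1,0,0,0,0],
    [-0.35,-0.6,1,0,0,0,0]
  ]
}}

```text
time_s: 59.0
eef_pos: [0.5888, 0.1938, 0.1819]
tcp_rot: [179.9, -0.0, 0.9]
wrist_force: [-0.4, -0.8, 0.7]
gripper_width: 0.0279
grip_force: 0.0
```

{"name": "drive_tool", "arguments": {
  "moves": [
    [-0.35,-0.6,1,0,0,0,0],
    [-0.35,-0.6,1,0,0,0,0],
    [-0.35,-0.6,1,0,0,0,0],
    [-0.35,-0.6,1,0,0,0,0],
    [-0.35,-0.6,1,0,0,0,0]
  ]
}}

```text
time_s: 59.62
eef_pos: [0.5301, 0.0942, 0.1811]
tcp_rot: [180.0, 0.0, 1.0]
wrist_force: [1.1, 0.8, -0.1]
gripper_width: 0.0277
grip_force: 0.0
```

{"name": "drive_tool", "arguments": {
  "moves": [
    [-0.35,-0.6,1,0,0,0,0],
    [-0.35,-0.6,1,0,0,0,0],
    [-0.35,0,1,0,0,0,0],
    [-0.35,0,1,0,0,0,0],
    [-0.35,0,1,0,0,0,0]
  ]
}}

```text
time_s: 60.25
eef_pos: [0.5082, -0.0061, 0.1811]
tcp_rot: [180.0, -0.0, 1.0]
wrist_force: [-0.5, -0.3, 0.3]
gripper_width: 0.0278
grip_force: 0.0
```

```bash
python3 - <<'E'
from h import *
s=st();packs()
d=snap("scene");t=snap("top")
cv2.imwrite("pics/end.png",np.hstack([cv2.resize(d["pixels"],(400,300),interpolation=3),cv2.resize(t["pixels"],(400,300),interpolation=3)])[:,:,::-1])
a=cv2.resize(d["pixels"][165:325,390:550],(400,400),interpolation=2);b=cv2.resize(t["pixels"][140:340,60:260],(400,400),interpolation=2)
e=cv2.imread("pics/end.png")
v=np.vstack([e,np.hstack([a,b])[:,:,::-1]]);cv2.imwrite("pics/end.png",cv2.resize(v,(685,600)))
E
```

```text
60.25 [ 0.5082 -0.0061  0.1811] [ 1.8e+02 -1.0e-02  1.0e+00] [-0.45 -0.33  0.35] [ 0.03 -0.01  0.01] 0.0278 0.0
blue [103, 165, 31, 53, 1450] 1.2 [0.6283 0.3817]
blue [147, 165, 29, 53, 1395] 90.0 [0.6287 0.2921]
blue [99, 256, 62, 55, 3077] 90.0 [0.4384 0.35  ]
```

View pics/end.png

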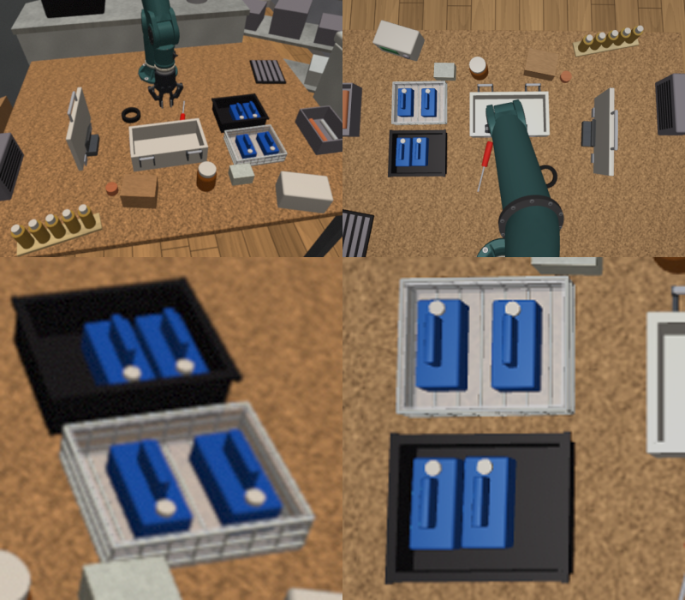

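```bash
python3 - <<'E'
from h import *
t=snap("top");d=snap("scene")
for a,b in(((499.4,164.6),(141.4,259.2)),((507.7,164.6),(124.1,260))):
    for z in(.200,.205,.210,.215,.220,.225): print(z,(p2w(t,[a],z)-p2w(d,[b],z))[0,:2].round(4))
    print()
E
```

```text
0.2 [ 0.0029 -0.0191]
0.205 [-0.0032 -0.0191]
0.21 [-0.0093 -0.0191]
0.215 [-0.0154 -0.0191]
0.22 [-0.0215 -0.019 ]
0.225 [-0.0276 -0.019 ]

0.2 [ 0.006  -0.0026]
0.205 [-0.0002 -0.0028]
0.21 [-0.0063 -0.0029]
0.215 [-0.0124 -0.003 ]
0.22 [-0.0186 -0.0031]
0.225 [-0.0247 -0.0032]
```

```bash
python3 -c "
from station import workorder
print(workorder.sign_off())"
```

```text
the job is handed in; nothing more can be done
None
```

The job is done and handed in: the lid stands handle up in the stand's slot (images put its top edge about where fully down should be), the two filled packs are in the white basket, and the two drained ones are in the black tub, all flat with grips up.

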